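Fetch the checking gauge from behind the sample tins

ROBOT

A 6-joint arm with a two-finger parallel gripper is mounted at the origin on the work surface. World frame = base frame: x ahead of the robot, y to its left, z up, the work surface at z = 0. Lengths are in mm, angles in rad, forces in N, time in s.
With the tool pointing down it reaches from about 350 to 775 mm from the base axis. Payload 7.3 kg.
Tool frame: the origin (TCP) lies at the very end of the fingers, on their centre line; the grasp point (between the pads) lies 19 mm behind it; z points along the fingers, x is the direction in which the jaws open and shut, and the axes are right-handed (so a half turn about z gives the same grasp; the last joint's range is limited). The gripper opens to 92 mm and grips with 3 to 60 N. Pads are 19 mm wide; open, the fingers measure 130 mm over their backs; the gripper's body (75 mm by 190 mm) begins 47 mm behind the grasp point.
Start: joints at [-1.248, 0.342, 1.524, -0, 1.275, -0.146], TCP at [237.228, -468.367, 226.741] pointing down, gripper open.
Joint ranges: [-2.53, 2.53], [-0.77, 2.02], [0.04, 2.7], [-1, 4.14], [0.28, 2.66], [-3.11, 3.11]. Speed limits (rad/s): [2.57, 2.57, 3.14, 3.14, 3.14, 3.14].

INTERFACE

Orientations are given as [roll, pitch, yaw] about the fixed x, y, z axes, in that order (R = Rz(yaw) Ry(pitch) Rx(roll)).
In Python, from plant import bot, capture, camera_params gives the robot as it stands.
- The arm moves only by the shell command python3 -m jog 'ROWS' [OPENING]. ROWS is a JSON object of lists of equal length, an entry for each row: "xyz": the shift along the world's x, y, z as a fraction of full scale, a list of three; "angular": the turn, a rotation vector about the world's x, y, z as a fraction of full scale, a list of three. In form: {"xyz": [[x, y, z], ...], "angular": [[wx, wy, wz], ...]}. A call has 1 to 10 rows; each row shifts and turns the pose as measured when the row begins; what a row does not reach is not made up. Full scale, the value 1, is 2 cm for a shift and 6 degrees for a turn. A row lasts 1/10 s, in which the tool goes at most 50 mm and 8.59 degrees, less where a joint would pass 70% of its speed; a pose out of reach is approached as far as the arm can. A call with a number of a shift or a turn outside -1 to 1 is refused whole. A call with a gripper value outside its range is refused whole. OPENING is the closure, from -1 (fully open) to 1 (shut), set as the call begins (- or left out, the last holds). The fingers move at their own pace and stop on an object; the grip force is fixed at half the most. Time passes only in rows, so rows that do not move let the fingers close. It gives the time, the measured TCP pose, the force and the opening at its end, in the units of the state.
- bot.get_obs(): the state, without advancing time (a new reading comes with each control period).
- capture(name): name is "scene" or "top"; returns the picture (384x512x3 uint8, red, green, blue); there is no depth.
- camera_params(name): a dict with "fx", "fy", "cx", "cy" (pixels), "rvec" (rotation vector, rad) and "tvec" (3), from world to camera coordinates, as OpenCV has them. Camera axes: x right, y down, z forward; pixel columns grow to the right and rows downward; lengths in mm; the calibration is good to about 2 mm. A picture is of the moment at which its call begins. camera_params takes no time and is no camera call.
- bot.close_job(): hands the job in, once; it reports no verdict.
The state is a dict: "time": time; "joint_positions": joint angles; "dq": joint speeds; "tau": joint torques, N m; "tool_pos": TCP position; "tcp_rot": TCP orientation; "contact_force": force on the tool from outside, world axes, zero at the start; "moment": the same for the moment, N m; "grip_width": finger opening in mm.
Only numpy, scipy, OpenCV 4.12 (cv2) and the standard library are available. Lean on these libraries where they do the work, as an engineer would, in place of code of your own. Each camera call takes 0.05 s, during which the arm holds its last target.

TASK

Set up the checking station: stand the three sample tins that crowd the gauge on the grey felt mat, then take the gauge by its black grip and seat it fully home in the keyed seat of the station, turning it until its lug drops into the slot. Then put each tin back upright on the middle of its own pad on the white board (square tin on the square pad, wide round tin on the large round pad, slim round tin on the small round pad). Never let a tin or the gauge tip over, and leave everything released.

Things in the scene. Friction and masses are not known exactly. Their poses are not given: they have to be found in the camera images.
- tin_square: Square tin, bare aluminium, closed, standing upright, 58 x 58 mm and 118 mm tall, sides along its x and y; loose, 0.1 to 0.3 kg. Origin: centre of its underside, z up; its flat top is 118 mm above. Plain straight sides: grip it across them near the top. The three tins start each on its own pad
- tin_wide: Wide round tin, bare aluminium, closed, standing upright, 62 mm diameter, 102 mm tall; loose, 0.1 to 0.3 kg. Origin: centre of its underside, z up; its flat top is 102 mm above. Plain straight sides: grip it across them near the top
- tin_slim: Slim round tin, bare aluminium, closed, standing upright, 50 mm diameter, 132 mm tall; loose, 0.1 to 0.3 kg. Origin: centre of its underside, z up; its flat top is 132 mm above. Plain straight sides: grip it across them near the top
- pad_square: Black rubber pad of the square tin: 70 x 70 mm square, 3 mm thick, fixed on a white board (12 mm thick, 235 mm along its x, 250 mm along its y) that lies on the bench. Origin: centre of its underside, 12 mm above the bench; the tin stands on its top, 3 mm higher. x and y of all pads: those of the board. Low loose oddments lie along the board's +x edge
- pad_wide: Black rubber pad of the wide round tin: round, 74 mm diameter, otherwise as the square pad. The three pads lie on three sides of the gauge's starting place, centres 62 mm from it: towards the board's -x, +y and -y; which pad is on which side changes
- pad_slim: Black rubber pad of the slim round tin: round, 62 mm diameter, otherwise as the square pad. At any pad the neighbouring tins leave room for fingers that close square to the line from pad to gauge (along the board's y at the -x pad, along its x at the other two)
- gauge: Checking gauge, 0.1 to 0.2 kg, loose: dark steel disc, 44 mm diameter, 12 mm thick, with one lug (12 mm wide, reaching to 33 mm from the axis along the gauge's +x) and a black upright grip on top, 32 mm long (x), 16 mm thick (y), 12 to 42 mm above the underside. Starts on the white board between the taller tins, which leave no room for a gripper. Origin: centre of its underside
- station: Checking station, fixed: grey plate 130 (x) x 120 (y) x 12 mm with a steel ring wall 10 mm high around a pocket of 50 mm diameter; one slot 17 mm wide runs from the pocket along station +x to 38 mm from its axis. Origin: underside of the plate, on the pocket's axis; pocket floor 12 mm, wall top 22 mm above. Gauge home: underside on the pocket floor, its +x (lug) along station +x
- mat: Plain grey stiff felt mat lying fixed on the bench, 280 mm (x) x 120 mm (y), 4 mm thick, empty at the start: the side area on which the three tins wait. Origin: centre of its underside
Mind the look-alikes: they are no part of the job. Leave any orange or yellow look-alike of the tin_wide alone.

How it is judged (in metres and radians):
On the way, in this order (a step that is already met when the one before it is completed fails the run):
1. all three tins stand upright on the grey felt mat (x of tin_square in the frame of mat between -0.14 and 0.14 m and y of tin_square in the frame of mat between -0.06 and 0.06 m and z of each of tin_square, tin_wide, tin_slim in the frame of mat below 0.01 m and angle between each of tin_square, tin_wide, tin_slim's own z axis and vertical below 0.1 rad and linear speed of each of tin_square, tin_wide, tin_slim below 0.05 m/s and x of tin_wide in the frame of mat between -0.14 and 0.14 m and y of tin_wide in the frame of mat between -0.06 and 0.06 m and x of tin_slim in the frame of mat between -0.14 and 0.14 m and y of tin_slim in the frame of mat between -0.06 and 0.06 m), for 0.2 s.
2. the gauge is home in the keyed seat while the three tins still wait on the mat (all of step 1 and horizontal distance between gauge and station below 0.005 m and z of gauge in the frame of station below 0.0145 m and angle between gauge's own z axis and vertical below 0.06 rad and angle between the x axis of gauge and the x axis of station, either way round below 0.25 rad), for 0.2 s.
At the end, for the whole second after the job is handed in: the gauge lies home in the seat (underside within 2.5 mm of the pocket floor, 5 mm of its axis, level, lug in the slot) and each tin stands upright on its own pad, its centre within 12 mm of the pad's centre, all at rest (horizontal distance between gauge and station below 0.005 m and z of gauge in the frame of station below 0.0145 m and angle between gauge's own z axis and vertical below 0.06 rad and angle between the x axis of gauge and the x axis of station, either way round below 0.25 rad and linear speed of each of gauge, tin_square, tin_wide, tin_slim below 0.02 m/s and horizontal distance between tin_square and pad_square below 0.012 m and z of tin_square in the frame of pad_square below 0.007 m and angle between each of tin_square, tin_wide, tin_slim's own z axis and vertical below 0.05 rad and horizontal distance between tin_wide and pad_wide below 0.012 m and z of tin_wide in the frame of pad_wide below 0.007 m and horizontal distance between tin_slim and pad_slim below 0.012 m and z of tin_slim in the frame of pad_slim below 0.007 m); the robot touches nothing.
It fails at once if the square tin is tipped over (angle between tin_square's own z axis and vertical above 0.6 rad).
It fails at once if the wide round tin is tipped over (angle between tin_wide's own z axis and vertical above 0.6 rad).
It fails at once if the slim round tin is tipped over (angle between tin_slim's own z axis and vertical above 0.6 rad).
It fails at once if the gauge is tipped over (angle between gauge's own z axis and vertical above 0.6 rad).
It also fails if it takes over 138 s, if anything falls off the work surface, if the arm or the gripper's body presses on something with over 40 N, if the wrist force passes 120 N, or if a joint passes its speed limit or range.

## Working session

There is one attempt and no reset: what is moved stays moved. The work goes in short steps, Python scripts to look and compute and a shell command to move; the robot and the scene stay as the last step left them, time stands still between calls to the robot, and variables do not carry over. Pictures are saved under pics/ and viewed, and the job is handed in when it is done.

```bash
mkdir -p pics; ls
python3 - <<'E'
from plant import bot,capture,camera_params
import cv2
print(bot.get_obs())
for n in("scene","top"):
    print(n,camera_params(n))
    cv2.imwrite(f"pics/{n}0.png",cv2.resize(capture(n)[:,:,::-1],(800,600),interpolation=cv2.INTER_CUBIC))
E
```

```text
pics
{'time': 0.0, 'joint_positions': array([-1.24798218e+00,  3.42724474e-01,  1.52502132e+00,  3.41128225e-05,
        1.27539730e+00, -1.46027508e-01]), 'dq': array([ 0.00086066, -0.00029759, -0.00088568, -0.00232811, -0.00072113,
       -0.00076838]), 'tau': array([ 1.82439664e-03, -4.31234944e+01, -2.44215310e+01,  7.18552410e-02,
        5.58847818e-02, -1.23824066e-04]), 'tool_pos': array([ 237.1085761 , -467.94943553,  226.04255643]), 'tcp_rot': array([-3.14133478e+00,  1.52919192e-03, -1.10196443e+00]), 'contact_force': array([-0.7531922 ,  0.05171524,  0.49819673]), 'moment': array([-0.01799852, -0.01338908, -0.02190695]), 'grip_width': 91.77915919433816}
scene {'fx': 453.1886610274643, 'fy': 453.1886610274643, 'cx': 252.4120594299736, 'cy': 196.2912820550185, 'rvec': array([ 1.90275324,  1.78429096, -0.58746738]), 'tvec': array([ -23.2419555 , -394.95881426, 1264.15578464])}
top {'fx': 372.56180617809054, 'fy': 372.56180617809054, 'cx': 258.0931337520777, 'cy': 187.34022091485443, 'rvec': array([ 2.15705307, -2.14073155,  0.15524052]), 'tvec': array([-11.95709813, 506.92488628, 878.67830368])}
```

View pics/scene0.png

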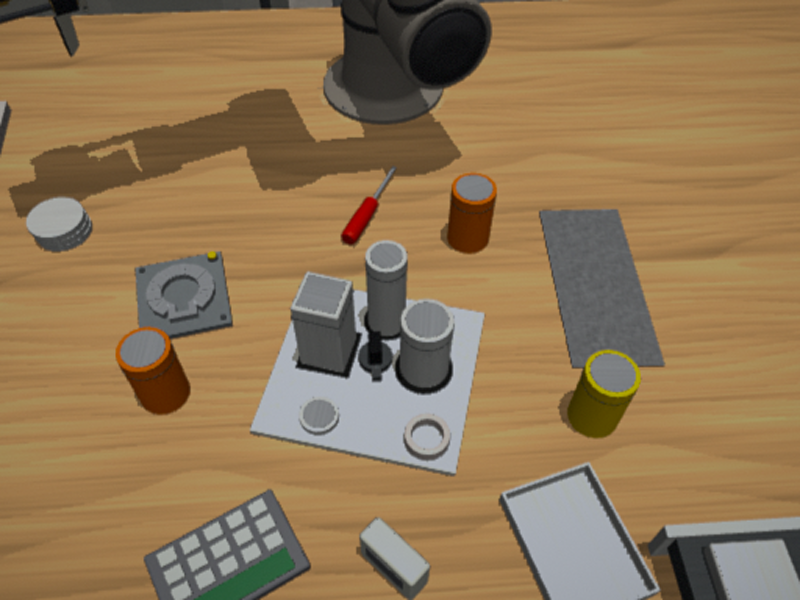

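View pics/top0.png

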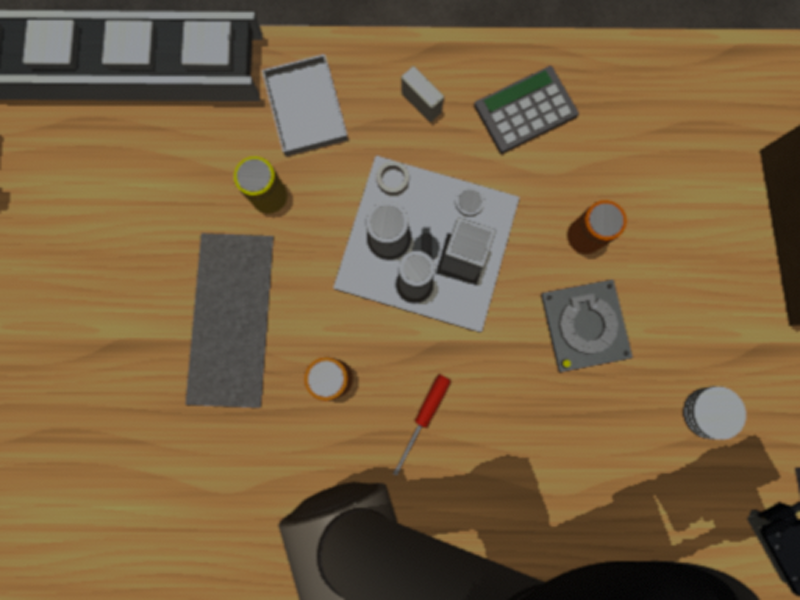

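```bash
cat > h.py <<'E'
import cv2,numpy as np
from plant import bot,capture,camera_params
def cam(n):
    p=camera_params(n);K=np.array([[p['fx'],0,p['cx']],[0,p['fy'],p['cy']],[0,0,1]])
    R=cv2.Rodrigues(np.array(p['rvec']))[0];return K,R,np.array(p['tvec'],float)
def ray(n,uv,z):
    K,R,t=cam(n);uv=np.atleast_2d(uv).astype(float)
    d=(np.linalg.inv(K)@np.c_[uv,np.ones(len(uv))].T);d=(R.T@d).T;c=-R.T@t
    return c[:2]+d[:,:2]*((z-c[2])/d[:,2])[:,None]
def proj(n,P):
    K,R,t=cam(n);P=np.atleast_2d(P).astype(float);q=(K@(R@P.T+t[:,None])).T;return q[:,:2]/q[:,2:]
def save(n,name,box=None,s=None):
    im=capture(n)[:,:,::-1].copy()
    if box: x0,y0,x1,y1=box;im=im[y0:y1,x0:x1]
    s=min(800/im.shape[1],600/im.shape[0]);cv2.imwrite('pics/'+name,cv2.resize(im,None,fx=s,fy=s,interpolation=cv2.INTER_CUBIC));print(name,'scale',s)
    return im
E
python3 - <<'E'
from h import *
t=capture("top");cv2.imwrite("pics/raw_top.png",t[:,:,::-1])
s=capture("scene");cv2.imwrite("pics/raw_scene.png",s[:,:,::-1])
for nm,im,b in(("tb",t,(205,90,340,220)),("ts",t,(340,170,420,250)),("sb",s,(150,140,320,310)),("ss",s,(80,155,155,220))):
    c=im[b[1]:b[3],b[0]:b[2],::-1];k=min(800/c.shape[1],600/c.shape[0]);cv2.imwrite(f"pics/{nm}.png",cv2.resize(c,None,fx=k,fy=k,interpolation=cv2.INTER_CUBIC));print(nm,k)
hsv=cv2.cvtColor(t,cv2.COLOR_RGB2HSV)
# low saturation regions: board, mat, plate
for lo,hi,nm,z in((150,255,'bright',12),(60,135,'grey',4)):
    m=((hsv[:,:,1]<50)&(hsv[:,:,2]>=lo)&(hsv[:,:,2]<=hi)).astype(np.uint8)
    m=cv2.morphologyEx(m,cv2.MORPH_OPEN,np.ones((3,3)))
    for c in cv2.findContours(m,0,2)[0]:
        if cv2.contourArea(c)>900:
            r=cv2.minAreaRect(c);bp=cv2.boxPoints(r);w=ray("top",bp,z)
            print(nm,cv2.contourArea(c),bp.round(1).tolist(),w.round(1).tolist(),'ctr',w.mean(0).round(1),[np.linalg.norm(w[i]-w[i-1]).round(1) for i in range(4)],[np.degrees(np.arctan2(*(w[i]-w[i-1])[::-1])).round(1) for i in range(4)])
E
```

```text
tb 4.615384615384615
ts 7.5
sb 3.5294117647058822
ss 9.23076923076923
bright 1439.5 [[265.29998779296875, 198.1999969482422], [290.5, 114.30000305175781], [331.8999938964844, 126.80000305175781], [306.70001220703125, 210.60000610351562]] [[483.0, -26.5], [702.3, -90.8], [669.9, -197.5], [452.6, -130.1]] ctr [ 577.  -111.2] [np.float64(107.9), np.float64(228.5), np.float64(111.5), np.float64(227.5)] [np.float64(73.6), np.float64(-16.3), np.float64(-106.9), np.float64(162.8)]
bright 2338.5 [[214.39999389648438, 182.89999389648438], [241.39999389648438, 98.80000305175781], [298.8999938964844, 117.30000305175781], [271.8999938964844, 201.3000030517578]] [[521.0, 102.2], [743.4, 37.1], [694.6, -112.4], [475.2, -42.9]] ctr [608.5  -4. ] [np.float64(152.2), np.float64(231.8), np.float64(157.3), np.float64(230.1)] [np.float64(72.5), np.float64(-16.3), np.float64(-108.1), np.float64(162.4)]
bright 1586.0 [[172.1999969482422, 50.0], [208.1999969482422, 40.70000076293945], [219.60000610351562, 85.30000305175781], [183.6999969482422, 94.5]] [[877.6, 222.9], [904.7, 128.0], [780.0, 94.7], [753.8,
[... 626 characters left out ...]
99938964844], [127.5999984741211, 147.89999389648438], [174.0, 151.5], [165.60000610351562, 261.5]] [[332.6, 334.0], [611.7, 329.0], [603.2, 209.0], [324.7, 219.0]] ctr [468.1 272.8] [np.float64(115.3), np.float64(279.1), np.float64(120.3), np.float64(278.7)] [np.float64(86.1), np.float64(-1.0), np.float64(-94.0), np.float64(178.0)]
grey 1202.0 [[304.0, 65.0], [353.20001220703125, 40.400001525878906], [369.20001220703125, 72.4000015258789], [320.0, 97.0]] [[842.3, -128.2], [913.7, -261.6], [822.9, -301.6], [753.3, -169.5]] ctr [ 833.  -215.2] [np.float64(98.1), np.float64(151.3), np.float64(99.2), np.float64(149.4)] [np.float64(24.9), np.float64(-61.8), np.float64(-156.2), np.float64(117.8)]
```

View pics/tb.png

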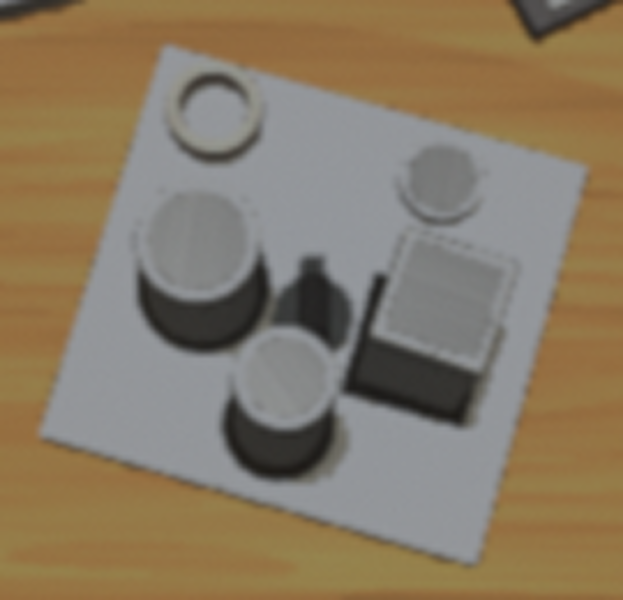

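View pics/ts.png

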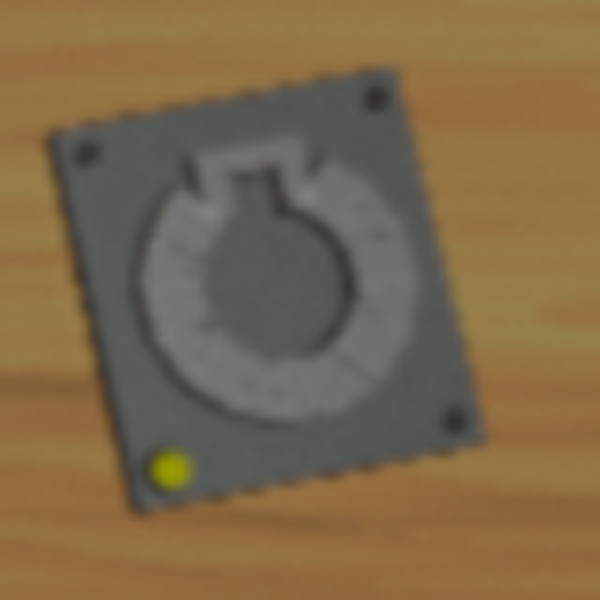

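View pics/sb.png

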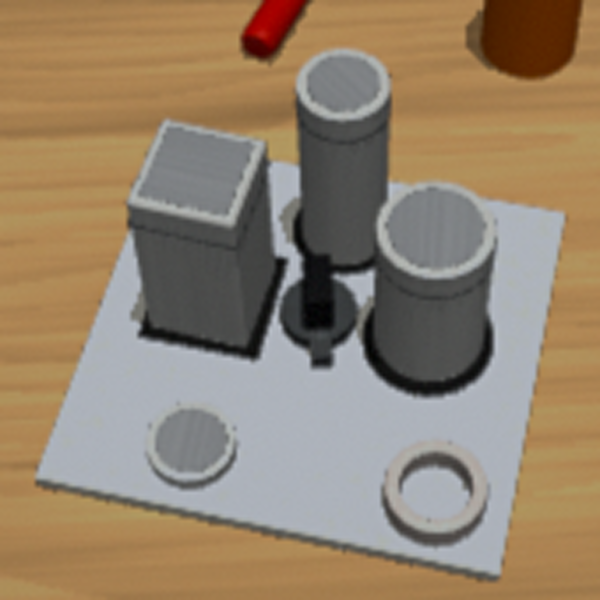

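View pics/ss.png

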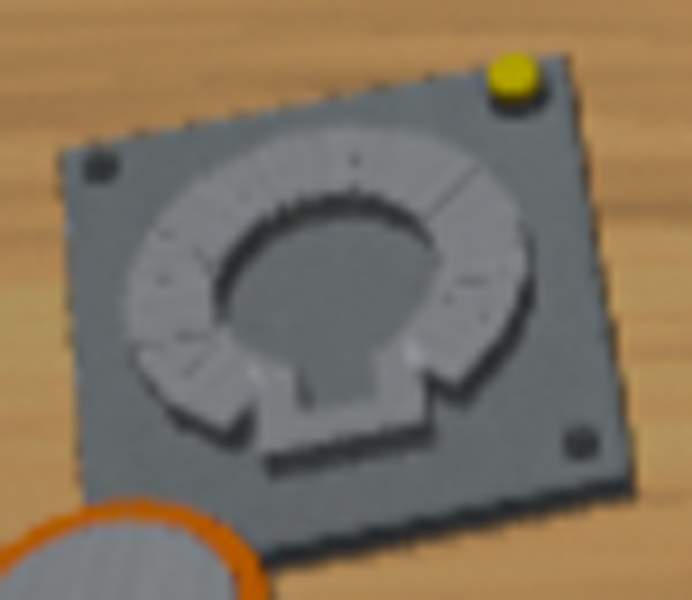

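Run:
```python
from h import *
t=cv2.imread("pics/raw_top.png");s=cv2.imread("pics/raw_scene.png")
f=lambda p,b,k:(np.array(p,float)+.5)/k-.5+np.array(b)
def rep(n,w):
    c=w.mean(0);e=np.roll(w,-1,0)-w
    print(n,w.round(1).tolist(),'ctr',c.round(1),np.linalg.norm(e,axis=1).round(1),np.degrees(np.arctan2(e[:,1],e[:,0])).round(1))
k=4.61538;b=(205,90)
rep('board top',ray('top',f([(163,45),(588,165),(476,566),(40,437)],b,k),12))
rep('board scene',ray('scene',f([(272,160),(566,213),(497,578),(37,484)],(150,140),3.5294),12)) 
rep('sta top',ray('top',f([(50,132),(395,68),(485,440),(135,515)],(340,170),7.5),12))
rep('sta scene',ray('scene',f([(65,152),(567,58),(632,487)],(80,155),9.2308),12))
print('pocket top (floor)',ray('top',f([(280,283)],(340,170),7.5),[22]))
# yellow dot & screw holes, top
print('holes',ray('top',f([(87,153),(375,98),(456,420),(171,470)],(340,170),7.5),12).round(1).tolist())
# tins: top face outlines
for nm,p,z in(('wide',(198,243),117),('slim',(283,377),147),('square',(446,297),133)):
    print(nm,'top',ray('top',f([p],b,k),z).round(1))
for nm,p,z in(('wide',(437,233),117),('slim',(344,88),147),('square',(198,175),133)):
    print(nm,'scene',ray('scene',f([p],(150,140),3.5294),z).round(1))
rep('sqtop',ray('top',f([(407,226),(520,262),(490,368),(372,330)],b,k),133))
rep('sqscene',ray('scene',f([(167,121),(268,146),(238,229),(129,205)],(150,140),3.5294),133))
print('lug tip top',ray('top',f([(313,258)],b,k),24),'disc L/R',ray('top',f([(273,305),(353,312)],b,k),24))
print('disc scene',ray('scene',f([(319,312)],(150,140),3.5294),24),'lugtip',ray('scene',f([(322,356)],(150,140),3.5294),24))
print('grip top scene',ray('scene',f([(305,262),(330,258)],(150,140),3.5294),54))
```

```text
board top [[741.8, 40.9], [673.7, -197.9], [448.6, -132.6], [517.3, 105.0]] ctr [595.4 -46.2] [248.4 234.4 247.3 233.5] [-105.9  163.8   73.9  -15.9]
board scene [[468.6, -62.9], [519.4, 109.9], [745.4, 42.3], [677.8, -193.3]] ctr [602.8 -26. ] [180.1 235.8 245.1 246.4] [  73.6  -16.6 -106.   148.1]
sta top [[512.6, -230.5], [535.3, -347.6], [410.6, -372.0], [385.2, -255.2]] ctr [ 460.9 -301.3] [119.3 127.1 119.5 129.8] [ -79.  -168.9  102.3   11. ]
sta scene [[410.7, -368.2], [388.2, -251.8], [517.2, -227.0]] ctr [ 438.7 -282.3] [118.6 131.4 176.9] [ 100.9   10.9 -127. ]
pocket top (floor) [[ 461.36903709 -302.73262146]]
holes [[505.6, -242.7], [525.0, -340.4], [417.2, -362.6], [400.0, -267.5]]
wide top [[598.8  16.9]]
slim top [[526.4 -24.6]]
square top [[ 568.8 -103.2]]
wide scene [[603.7  20.6]]
slim scene [[529.9 -22.1]]
square scene [[571.4 -98.9]]
sqtop [[603.8, -84.7], [586.4, -139.1], [534.2, -124.0], [552.3, -67.6]] ctr [ 569.2 -103.8] [57.2 54.3 59.3 54.3] [-107.8  163.8   72.2  -18.4]
sqscene [[534.8, -114.9], [554.8, -62.9], [606.5, -79.3], [588.3, -133.5]] ctr [571.1 -97.6] [55.7 54.3 57.1 56.6] [  69.   -17.6 -108.6  160.8]
lug tip top [[615.85327289 -43.57886659]] disc L/R [[589.34574741 -21.80123082]
 [585.79317172 -65.45697395]]
disc scene [[587.55686483 -40.04847117]] lugtip [[616.18999325 -39.82454774]]
grip top scene [[573.92515706 -46.5429768 ]
 [572.12045044 -32.73091566]]
```

Run:
```python
from h import *
for n,p in(('orangeSta',(606,220)),('orangeMat',(327,378)),('yellow',(255,175)),('whiteStack',(720,412))):
    q=(np.array(p)+.5)/1.5625-.5
    print(n,ray('top',q,102).round(),ray('top',q,60).round())
for n,p in(('orangeSta',(147,349)),('orangeMat',(474,188)),('yellow',(612,373))):
    q=(np.array(p)+.5)/1.5625-.5
    print(n,ray('scene',q,102).round(),ray('scene',q,60).round())
```

```text
orangeSta [[ 609. -308.]] [[ 621. -323.]]
orangeMat [[374. 100.]] [[374. 106.]]
yellow [[675. 216.]] [[689. 227.]]
whiteStack [[ 331. -458.]] [[ 328. -480.]]
orangeSta [[ 611. -300.]] [[ 583. -315.]]
orangeMat [[374. 106.]] [[331. 116.]]
yellow [[676. 221.]] [[651. 238.]]
```

```bash
python3 -m jog '{"xyz":[[0.5,0.8,0.1],[0.5,0.8,0.1],[0.5,0.8,0.1],[0.5,0.8,0.1],[0.5,0.8,0.1],[0.5,0.8,0.1],[0.5,0.8,0.1],[0.5,0.8,0.1],[0.5,0.8,0.1],[0.5,0.8,0.1]],"angular":[[0,0,-0.7],[0,0,-0.7],[0,0,-0.7],[0,0,-0.7],[0,0,-0.7],[0,0,-0.7],[0,0,-0.7],[0,0,-0.7],[0,0,-0.7],[0,0,-0.7]]}' -1
```

```text
time: 1.2
tool_pos: [338.3, -302.5, 244.6]
tcp_rot: [3.14, 0.005, -1.868]
contact_force: [0.4, 0.6, 0.7]
grip_width: 91.8
```

```bash
python3 -m jog '{"xyz":[[0.64,0.94,0],[0.64,0.94,0],[0.64,0.94,0],[0.64,0.94,0],[0.64,0.94,0],[0.64,0.94,0],[0.64,0.94,0],[0.64,0.94,0],[0.64,0.94,0],[0.64,0.94,0]],"angular":[[0,0,0.15],[0,0,0],[0,0,0],[0,0,0],[0,0,0],[0,0,0],[0,0,0],[0,0,0],[0,0,0],[0,0,0]]}'
python3 -m jog '{"xyz":[[0.64,0.94,0],[0.64,0.94,0],[0.64,0.94,0],[0.64,0.94,0],[0.3,0.5,0],[0.1,0.1,0],[0,0,0]],"angular":[[0,0,0],[0,0,0],[0,0,0],[0,0,0],[0,0,0],[0,0,0],[0,0,0]]}'
python3 - <<'E'
from h import *
save('top','a_top.png',(190,80,350,220));save('scene','a_scene.png')
E
```

```text
time: 2.2
tool_pos: [469.7, -105.9, 243.9]
tcp_rot: [3.138, 0.005, -1.856]
contact_force: [0.0, 0.6, 0.6]
grip_width: 91.5
time: 2.9
tool_pos: [531.0, -12.8, 242.4]
tcp_rot: [3.135, 0.005, -1.852]
contact_force: [-0.0, 0.9, -0.8]
grip_width: 91.9
a_top.png scale 4.285714285714286
a_scene.png scale 1.5625
```

View pics/a_scene.png

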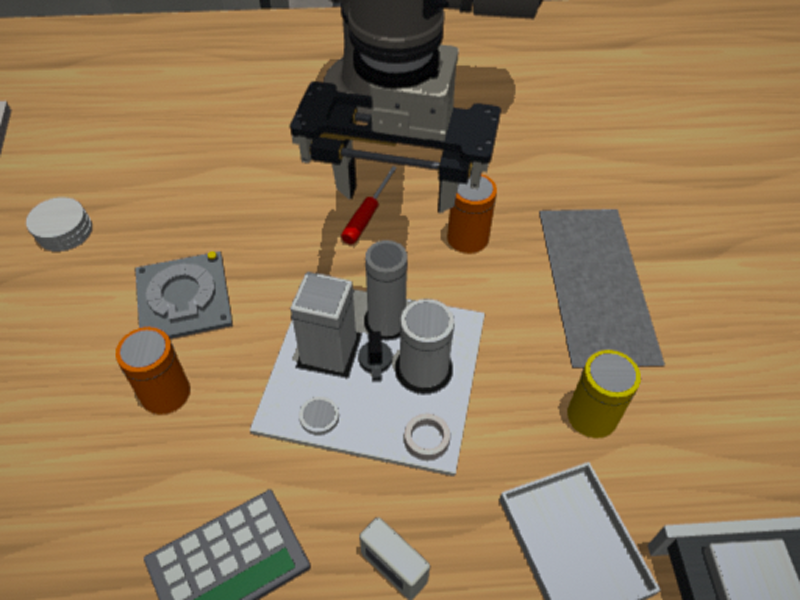

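```bash
python3 -m jog '{"xyz":[[-0.17,-0.5,-0.8],[0,0,-1],[0,0,-0.8],[0,0,-0.3],[0,0,0]],"angular":[[0.05,0,0],[0,0,0],[0,0,0],[0,0,0],[0,0,0]]}'
python3 - <<'E'
from h import *
save('top','b_top.png',(190,80,350,220));save('scene','b_scene.png',(150,80,330,215))
o=bot.get_obs();print(o['tool_pos'],proj('scene',o['tool_pos']),proj('top',o['tool_pos']))
E
```

```text
time: 3.5
tool_pos: [525.9, -27.8, 184.4]
tcp_rot: [3.136, 0.009, -1.858]
contact_force: [0.0, 0.3, 0.1]
grip_width: 91.4
b_top.png scale 4.285714285714286
b_scene.png scale 4.444444444444445
[526.62853038 -27.72129559 185.37881616] [[243.74545615 149.07215511]] [[267.86616173 167.78746938]]
```

View pics/b_scene.png

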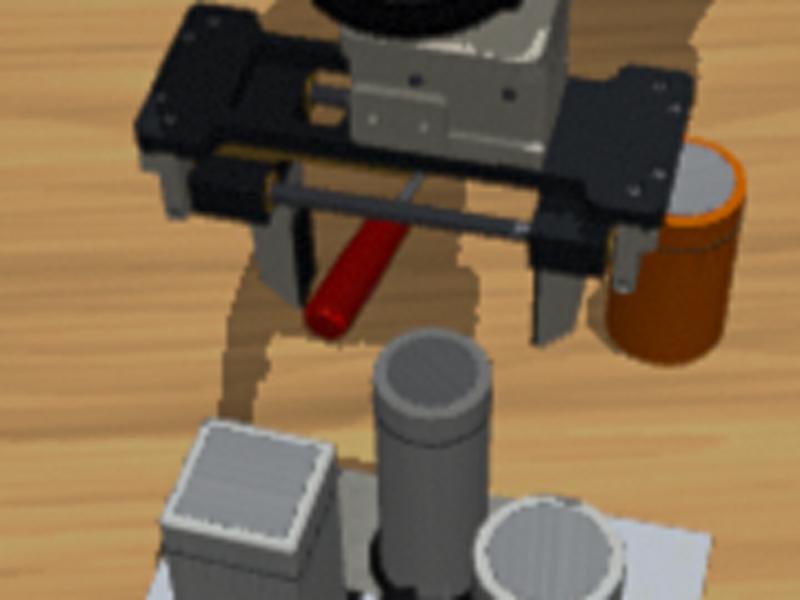

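View pics/b_top.png

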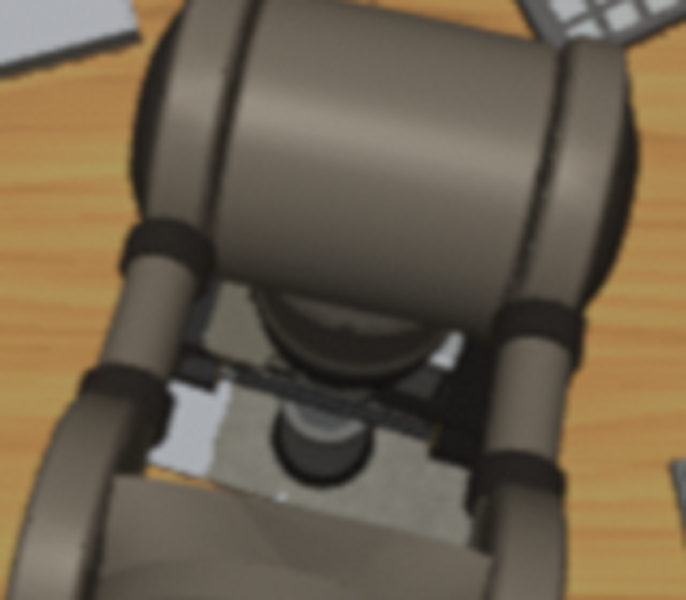

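```bash
python3 -m jog '{"xyz":[[0.07,0.2,0],[0,0,0],[0,0,-0.7],[0,0,-0.9],[0,0,-0.5],[0,0,0]],"angular":[[0,0,0],[0,0,0],[0,0,0],[0,0,0],[0,0,0],[0,0,0]]}'
python3 - <<'E'
from h import *
save('scene','c_scene.png',(150,80,330,215))
o=bot.get_obs();print(o['tool_pos'],o['tcp_rot'])
E
```

```text
time: 4.2
tool_pos: [530.7, -23.2, 146.5]
tcp_rot: [-3.136, 0.01, -1.857]
contact_force: [-0.4, 0.1, 0.1]
grip_width: 92.2
c_scene.png scale 4.444444444444445
[531.10186604 -23.25403069 147.18248682] [-3.13493862  0.01061834 -1.85662983]
```

View pics/c_scene.png

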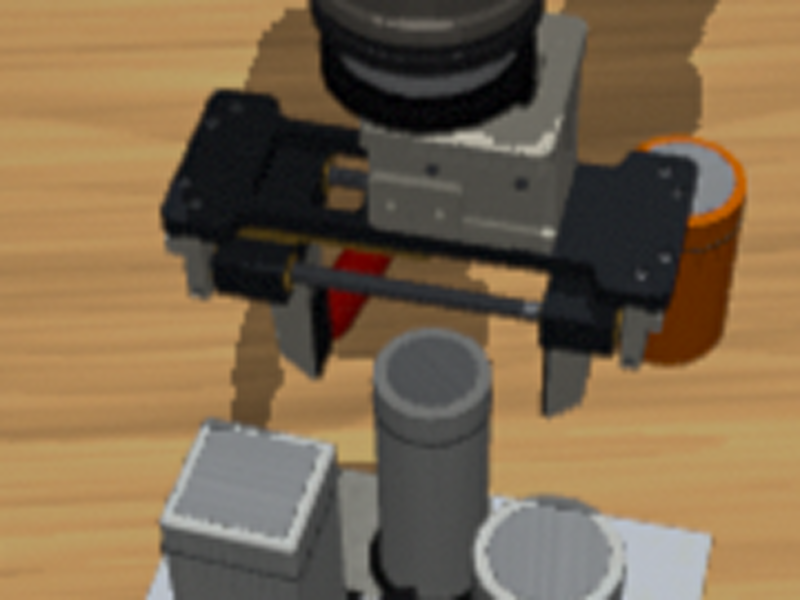

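```bash
cat >> h.py <<'E'
from scipy.spatial.transform import Rotation as Ro
def st(target=None,yaw=None):
    o=bot.get_obs();R=Ro.from_euler('xyz',o['tcp_rot']);y=o['tcp_rot'][2] if yaw is None else yaw
    e=(Ro.from_euler('xyz',[np.pi,0,y])*R.inv()).as_rotvec()
    print('t',round(o['time'],2),'pos',o['tool_pos'].round(1),'rot',o['tcp_rot'].round(3),'F',o['contact_force'].round(1),'w',round(o['grip_width'],1))
    if target is not None: print(' units xyz',((np.array(target)-o['tool_pos'])/20).round(2),'ang',(e/np.radians(6)).round(2))
    else: print(' ang',(e/np.radians(6)).round(2))
E
python3 -m jog '{"xyz":[[-0.12,0,-0.6],[0,0,-0.7],[0,0,-0.5],[0,0,0]],"angular":[[0,0,0],[0,0,0],[0,0,0],[0,0,0]]}'
python3 -c "
from h import *
st([528,-23.4,112],-1.852)"
```

```text
time: 4.65
tool_pos: [531.1, -23.5, 113.6]
tcp_rot: [-3.128, 0.011, -1.856]
contact_force: [-0.6, 0.4, 0.8]
grip_width: 91.7
t 4.65 pos [531.1 -23.5 113.6] rot [-3.128  0.011 -1.856] F [-0.6  0.4  0.8] w 91.7
 units xyz [-0.15  0.01 -0.08] ang [-0.07  0.15  0.04]
```

```bash
python3 -m jog '{"xyz":[[-0.15,0,-0.05],[0,0,0],[0,0,0]],"angular":[[-0.07,0.15,0.04],[0,0,0],[0,0,0]]}'
python3 -c "
from h import *
st([528,-23.4,112],-1.852)"
python3 -m jog '{"xyz":[[0,0,0],[0,0,0],[0,0,0],[0,0,0],[0,0,0],[0,0,0],[0,0,0],[0,0,0]],"angular":[[0,0,0],[0,0,0],[0,0,0],[0,0,0],[0,0,0],[0,0,0],[0,0,0],[0,0,0]]}' 1
python3 -c "
from h import *
st([528,-23.4,112],-1.852)"
```

```text
time: 4.95
tool_pos: [528.9, -23.7, 114.3]
tcp_rot: [-3.14, -0.001, -1.852]
contact_force: [-0.0, -0.1, -0.7]
grip_width: 91.9
t 4.95 pos [528.9 -23.7 114.3] rot [-3.140e+00 -1.000e-03 -1.852e+00] F [-0.  -0.1 -0.7] w 91.9
 units xyz [-0.05  0.01 -0.12] ang [ 0.01  0.01 -0.  ]
time: 5.75
tool_pos: [529.5, -23.8, 115.3]
tcp_rot: [-3.138, -0.001, -1.852]
contact_force: [-0.1, -0.2, 0.7]
grip_width: 49.2
t 5.75 pos [529.5 -23.8 115.3] rot [-3.138e+00 -1.000e-03 -1.852e+00] F [-0.1 -0.2  0.7] w 49.2
 units xyz [-0.07  0.02 -0.17] ang [ 0.02  0.03 -0.  ]
```

```bash
python3 -m jog '{"xyz":[[0,0,0.3],[0,0,0.7],[0,0,1],[0,0,1],[0,0,1],[0,0,1],[0,0,1],[0,0,1],[0,0,0.6],[0,0,0.2]],"angular":[[0,0,0],[0,0,0],[0,0,0],[0,0,0],[0,0,0],[0,0,0],[0,0,0],[0,0,0],[0,0,0],[0,0,0]]}'
python3 -c "
from h import *
st([381,276,255],-1.571)"
```

```text
time: 6.75
tool_pos: [525.6, -23.0, 277.2]
tcp_rot: [3.137, -0.002, -1.851]
contact_force: [-0.2, 0.6, -2.5]
grip_width: 49.0
t 6.75 pos [525.6 -23.  277.2] rot [ 3.137e+00 -2.000e-03 -1.851e+00] F [-0.2  0.6 -2.5] w 49.0
 units xyz [-7.23 14.95 -1.11] ang [ 0.01 -0.05  2.68]
```

```bash
python3 -m jog '{"xyz":[[-0.2,0.4,0],[-0.4,0.8,0],[-0.45,0.9,0],[-0.45,0.9,0],[-0.45,0.9,0],[-0.45,0.9,0],[-0.45,0.9,0],[-0.45,0.9,0],[-0.45,0.9,0],[-0.45,0.9,0]],"angular":[[0,0,0.2],[0,0,0.2],[0,0,0.2],[0,0,0.2],[0,0,0.2],[0,0,0.2],[0,0,0.2],[0,0,0.2],[0,0,0.2],[0,0,0.2]]}'
python3 -m jog '{"xyz":[[-0.45,0.9,0],[-0.45,0.9,0],[-0.45,0.9,0],[-0.45,0.9,0],[-0.45,0.9,0],[-0.3,0.6,0],[-0.1,0.3,0],[0,0,0],[0,0,0]],"angular":[[0,0,0.2],[0,0,0.2],[0,0,0.2],[0,0,0],[0,0,0],[0,0,0],[0,0,0],[0,0,0],[0,0,0]]}'
python3 -c "
from h import *
st([381,276,105],-1.571)"
```

```text
time: 7.75
tool_pos: [427.0, 158.2, 269.3]
tcp_rot: [3.119, -0.002, -1.623]
contact_force: [-0.7, -0.1, -1.7]
grip_width: 49.1
time: 8.65
tool_pos: [356.4, 276.3, 262.5]
tcp_rot: [3.103, -0.005, -1.537]
contact_force: [-0.1, 1.1, -2.8]
grip_width: 49.2
t 8.65 pos [356.4 276.3 262.5] rot [ 3.103 -0.005 -1.537] F [-0.1  1.1 -2.8] w 49.2
 units xyz [ 1.23 -0.01 -7.87] ang [ 0.05 -0.37 -0.32]
```

```bash
python3 -m jog '{"xyz":[[0.6,0,0],[0.6,0,-0.3],[0,0,-1],[0,0,-1],[0,0,-1],[0,0,-1],[0,0,-0.8],[0,0,-0.3],[0,0,0]],"angular":[[0.03,-0.2,-0.16],[0.03,-0.2,-0.16],[0,0,0],[0,0,0],[0,0,0],[0,0,0],[0,0,0],[0,0,0],[0,0,0]]}'
python3 -c "
from h import *
st([381,276,105],-1.571)"
```

```text
time: 9.55
tool_pos: [390.5, 271.2, 151.4]
tcp_rot: [-3.123, 0.003, -1.587]
contact_force: [-0.1, 0.2, -2.8]
grip_width: 49.0
t 9.55 pos [390.5 271.2 151.4] rot [-3.123e+00  3.000e-03 -1.587e+00] F [-0.1  0.2 -2.8] w 49.0
 units xyz [-0.48  0.24 -2.32] ang [-0.02  0.17  0.15]
```

```bash
python3 -m jog '{"xyz":[[-0.4,0.2,0],[0,0,-0.6],[0,0,-0.6],[0,0,-0.5],[0,0,-0.2],[0,0,0]],"angular":[[0,0.17,0.15],[0,0,0],[0,0,0],[0,0,0],[0,0,0],[0,0,0]]}'
python3 -c "
from h import *
st([381,276,105],-1.571)"
```

```text
time: 10.15
tool_pos: [384.1, 276.7, 114.9]
tcp_rot: [-3.138, 0.006, -1.57]
contact_force: [-0.8, -0.5, -2.4]
grip_width: 49.2
t 10.15 pos [384.1 276.7 114.9] rot [-3.138  0.006 -1.57 ] F [-0.8 -0.5 -2.4] w 49.2
 units xyz [-0.15 -0.03 -0.5 ] ang [-0.05  0.04 -0.01]
```

```bash
python3 -m jog '{"xyz":[[0,0,-0.3],[0,0,-0.15],[0,0,0]],"angular":[[-0.05,0.05,0],[0,0,0],[0,0,0]]}'
python3 -c "
from h import *
st([381,276,104],-1.571)"
python3 -m jog '{"xyz":[[0,0,-0.08],[0,0,0]],"angular":[[0,0,0],[0,0,0]]}'
python3 -c "
from h import *
st([381,276,104],-1.571)"
```

```text
time: 10.45
tool_pos: [384.6, 277.0, 105.8]
tcp_rot: [3.141, 0.001, -1.57]
contact_force: [0.2, -0.8, -1.8]
grip_width: 49.5
t 10.45 pos [384.6 277.  105.8] rot [ 3.141e+00  1.000e-03 -1.570e+00] F [ 0.2 -0.8 -1.8] w 49.5
 units xyz [-0.18 -0.05 -0.09] ang [-0.01 -0.01 -0.01]
time: 10.65
tool_pos: [384.9, 277.1, 104.4]
tcp_rot: [-3.141, 0.001, -1.57]
contact_force: [0.3, -0.1, -1.3]
grip_width: 49.2
t 10.65 pos [384.9 277.1 104.4] rot [-3.141e+00  1.000e-03 -1.570e+00] F [ 0.3 -0.1 -1.3] w 49.2
 units xyz [-0.2  -0.06 -0.02] ang [-0.01  0.   -0.01]
```

```bash
python3 -m jog '{"xyz":[[0,0,-0.07],[0,0,0]],"angular":[[0,0,0],[0,0,0]]}'
python3 -c "
from h import *
st([381,276,104],-1.571)"
```

```text
time: 10.85
tool_pos: [385.8, 277.4, 104.7]
tcp_rot: [-3.139, 0.002, -1.569]
contact_force: [-0.4, -0.7, -2.3]
grip_width: 49.1
t 10.85 pos [385.8 277.4 104.7] rot [-3.139e+00  2.000e-03 -1.569e+00] F [-0.4 -0.7 -2.3] w 49.1
 units xyz [-0.24 -0.07 -0.03] ang [-0.02  0.03 -0.02]
```

```bash
python3 -m jog '{"xyz":[[0,0,-0.12],[0,0,0]],"angular":[[0,0.03,0],[0,0,0]]}'
python3 -c "
from h import *
st([381,276,104],-1.571)
save('scene','d_scene.png',(300,100,460,220))"
```

```text
time: 11.05
tool_pos: [387.3, 277.7, 104.8]
tcp_rot: [-3.138, 0.003, -1.569]
contact_force: [0.1, -0.4, -1.1]
grip_width: 49.2
t 11.05 pos [387.3 277.7 104.8] rot [-3.138e+00  3.000e-03 -1.569e+00] F [ 0.1 -0.4 -1.1] w 49.2
 units xyz [-0.32 -0.09 -0.04] ang [-0.03  0.04 -0.02]
d_scene.png scale 5.0
```

View pics/d_scene.png

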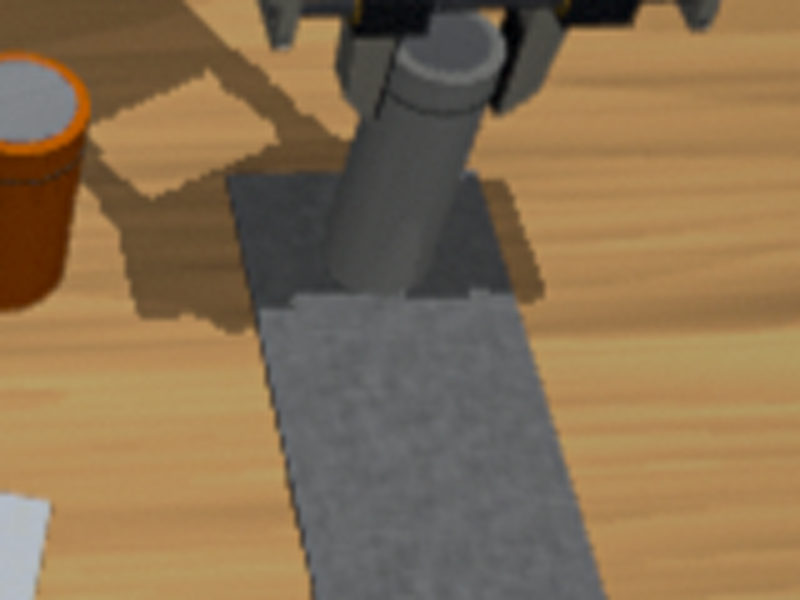

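```bash
python3 -m jog '{"xyz":[[-0.15,0,-0.2]],"angular":[[0,0.03,0]]}'
python3 -c "
from h import *
st([381,276,104],-1.571)"
```

```text
time: 11.2
tool_pos: [387.5, 278.1, 103.9]
tcp_rot: [-3.133, 0.005, -1.568]
contact_force: [0.1, -9.1, 48.8]
grip_width: 49.6
t 11.2 pos [387.5 278.1 103.9] rot [-3.133  0.005 -1.568] F [ 0.1 -9.1 48.8] w 49.6
 units xyz [-0.32 -0.11  0.01] ang [-0.05  0.08 -0.03]
```

```bash
python3 -m jog '{"xyz":[[0,0,0.02],[0,0,0],[0,0,0],[0,0,0],[0,0,0]],"angular":[[0,0,0],[0,0,0],[0,0,0],[0,0,0],[0,0,0]]}' -1
python3 -c "
from h import *
st([381,276,104],-1.571)
save('scene','e_scene.png',(300,100,460,220))"
```

```text
time: 11.7
tool_pos: [387.7, 278.3, 104.3]
tcp_rot: [-3.132, 0.006, -1.568]
contact_force: [-0.2, 0.1, -0.1]
grip_width: 84.5
t 11.7 pos [387.7 278.3 104.3] rot [-3.132  0.006 -1.568] F [-0.2  0.1 -0.1] w 84.5
 units xyz [-0.34 -0.11 -0.02] ang [-0.05  0.09 -0.03]
e_scene.png scale 5.0
```

View pics/e_scene.png

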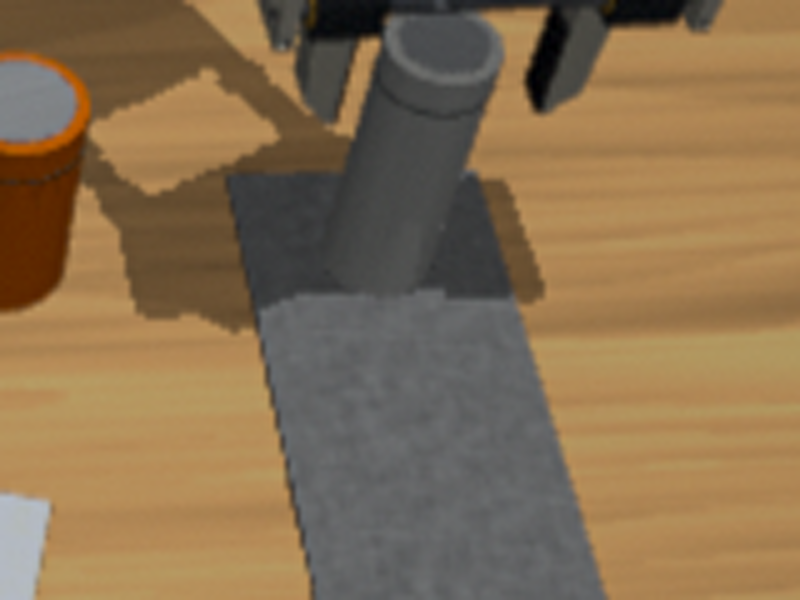

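```bash
python3 -m jog '{"xyz":[[0,0,0.3],[0,0,0.8],[0,0,1],[0,0,1],[0,-0.4,1],[0.2,-0.8,0.8],[0.46,-0.95,0],[0.46,-0.95,0],[0.46,-0.95,0],[0.46,-0.95,0]],"angular":[[0,0,0],[0,0,0],[0,0,0],[0,0,0],[0,0,0.7],[0,0,0.7],[0,0,0.7],[0,0,0.7],[0,0,0.7],[0,0,0.7]]}'
python3 -m jog '{"xyz":[[0.46,-0.95,0],[0.46,-0.95,0],[0.46,-0.95,0],[0.46,-0.95,0],[0.46,-0.95,0],[0.46,-0.95,0],[0.46,-0.95,0],[0.46,-0.95,0],[0.46,-0.95,0],[0.46,-0.95,0]],"angular":[[0,0,0.7],[0,0,0.7],[0,0,0.7],[0,0,0.7],[0,0,0.7],[0,0,0.7],[0,0,0.7],[0,0,0.7],[0,0,0.7],[0,0,0.7]]}'
python3 -c "
from h import *
st([570,-101,99],-0.281)"
```

```text
time: 12.75
tool_pos: [427.5, 176.6, 209.1]
tcp_rot: [-3.131, 0.003, -1.107]
contact_force: [0.7, 0.8, -0.2]
grip_width: 91.8
time: 13.75
tool_pos: [522.0, -21.5, 212.7]
tcp_rot: [-3.13, 0.002, -0.342]
contact_force: [0.2, 0.0, -0.2]
grip_width: 92.0
t 13.75 pos [522.  -21.5 212.7] rot [-3.13e+00  2.00e-03 -3.42e-01] F [ 0.2  0.  -0.2] w 92.0
 units xyz [ 2.4  -3.98 -5.69] ang [-0.12  0.01  0.58]
```

```bash
python3 -m jog '{"xyz":[[0.5,-0.9,0],[0.5,-0.9,0],[0.5,-0.8,0],[0.3,-0.6,-0.3],[0.2,-0.3,-0.5],[0,0,-0.7],[0,0,-0.7],[0,0,-0.2],[0,0,0]],"angular":[[-0.1,0,0.3],[0,0,0.3],[0,0,0],[0,0,0],[0,0,0],[0,0,0],[0,0,0],[0,0,0],[0,0,0]]}'
python3 -c "
from h import *
st([570,-101,99],-0.281)
save('scene','f_scene.png',(150,80,330,215));save('top','f_top.png',(205,70,345,210))"
```

```text
time: 14.65
tool_pos: [562.7, -95.9, 161.2]
tcp_rot: [-3.139, 0.002, -0.277]
contact_force: [-0.2, -0.1, -0.3]
grip_width: 91.8
t 14.65 pos [562.7 -95.9 161.2] rot [-3.139e+00  2.000e-03 -2.770e-01] F [-0.2 -0.1 -0.3] w 91.8
 units xyz [ 0.37 -0.25 -3.11] ang [-0.03 -0.01 -0.04]
f_scene.png scale 4.444444444444445
f_top.png scale 4.285714285714286
```

View pics/f_scene.png

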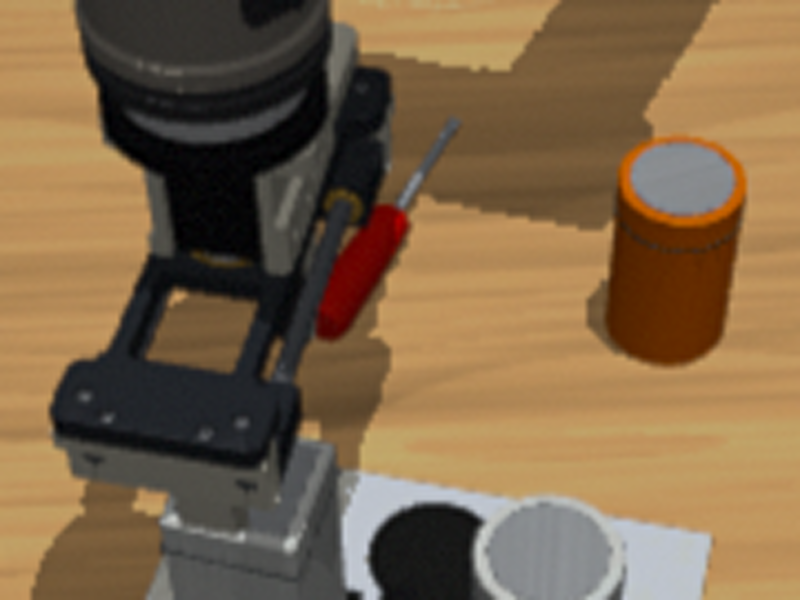

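View pics/f_top.png

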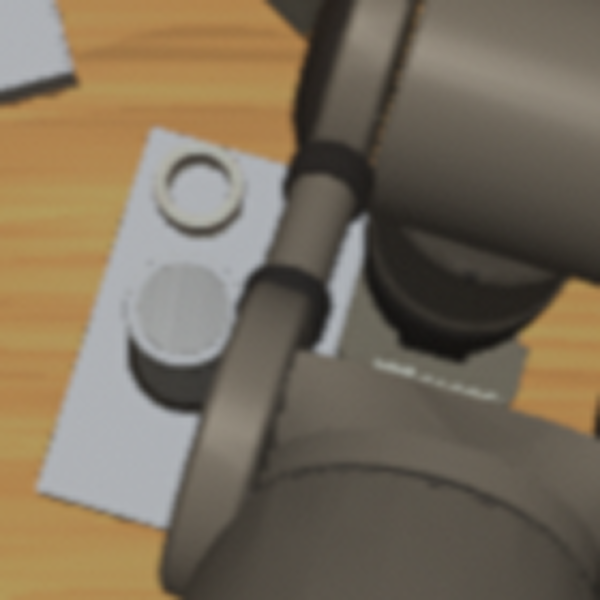

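```bash
python3 -m jog '{"xyz":[[0.35,-0.25,0],[0,0,0],[0,0,-0.4],[0,0,-0.6],[0,0,-0.2],[0,0,0]],"angular":[[-0.03,0,-0.03],[0,0,0],[0,0,0],[0,0,0],[0,0,0],[0,0,0]]}'
python3 -c "
from h import *
st([570,-101,99],-0.281)"
```

```text
time: 15.35
tool_pos: [571.6, -101.4, 137.8]
tcp_rot: [3.14, -0.004, -0.28]
contact_force: [-0.0, -0.3, -0.2]
grip_width: 92.4
t 15.35 pos [ 571.6 -101.4  137.8] rot [ 3.14  -0.004 -0.28 ] F [-0.  -0.3 -0.2] w 92.4
 units xyz [-0.08  0.02 -1.94] ang [ 0.02  0.03 -0.01]
```

```bash
python3 -m jog '{"xyz":[[-0.1,0,-0.5],[0,0,-0.8],[0,0,-0.5],[0,0,-0.2],[0,0,0]],"angular":[[0.02,0.03,0],[0,0,0],[0,0,0],[0,0,0],[0,0,0]]}'
python3 -c "
from h import *
st([570,-101,99],-0.281)"
```

```text
time: 15.85
tool_pos: [568.8, -101.3, 94.7]
tcp_rot: [-3.142, 0.001, -0.28]
contact_force: [0.6, -0.7, 0.7]
grip_width: 92.3
t 15.85 pos [ 568.8 -101.3   94.7] rot [-3.142e+00  1.000e-03 -2.800e-01] F [ 0.6 -0.7  0.7] w 92.3
 units xyz [0.06 0.01 0.22] ang [-0.   -0.01 -0.01]
```

```bash
python3 -m jog '{"xyz":[[0,0,0.1],[0,0,0],[0,0,0],[0,0,0],[0,0,0],[0,0,0],[0,0,0]],"angular":[[0,0,0],[0,0,0],[0,0,0],[0,0,0],[0,0,0],[0,0,0],[0,0,0]]}' 1
python3 -c "
from h import *
st([570,-101,99],-0.281)"
```

```text
time: 16.55
tool_pos: [569.6, -101.5, 98.6]
tcp_rot: [-3.142, -0.001, -0.28]
contact_force: [0.6, 0.6, -0.2]
grip_width: 57.9
t 16.55 pos [ 569.6 -101.5   98.6] rot [-3.142e+00 -1.000e-03 -2.800e-01] F [ 0.6  0.6 -0.2] w 57.9
 units xyz [0.02 0.03 0.02] ang [ 0.    0.01 -0.01]
```

```bash
python3 -m jog '{"xyz":[[0,0,0.3],[0,0,0.7],[0,0,1],[0,0,1],[0,0,1],[0,0,1],[0,0,1],[0,0,0.6],[0,0,0.2],[0,0,0]],"angular":[[0,0,0],[0,0,0],[0,0,0],[0,0,0],[0,0,0],[0,0,0],[0,0,0],[0,0,0],[0,0,0],[0,0,0]]}'
python3 -c "
from h import *
st([475,274,88],-1.571)"
```

```text
time: 17.55
tool_pos: [567.2, -100.7, 240.7]
tcp_rot: [-3.141, 0.003, -0.28]
contact_force: [0.2, -0.7, -2.3]
grip_width: 59.0
t 17.55 pos [ 567.2 -100.7  240.7] rot [-3.141e+00  3.000e-03 -2.800e-01] F [ 0.2 -0.7 -2.3] w 59.0
 units xyz [-4.61 18.73 -7.64] ang [ -0.03  -0.02 -12.33]
```

```bash
python3 -m jog '{"xyz":[[-0.1,0.4,0],[-0.2,0.8,0],[-0.23,0.94,0],[-0.23,0.94,0],[-0.23,0.94,0],[-0.23,0.94,0],[-0.23,0.94,0],[-0.23,0.94,0],[-0.23,0.94,0],[-0.23,0.94,0]],"angular":[[0,0,-0.4],[0,0,-0.6],[0,0,-0.65],[0,0,-0.65],[0,0,-0.65],[0,0,-0.65],[0,0,-0.65],[0,0,-0.65],[0,0,-0.65],[0,0,-0.65]]}'
python3 -c "
from h import *
st([475,274,88],-1.571)"
python3 -m jog '{"xyz":[[-0.23,0.94,0],[-0.23,0.94,0],[-0.23,0.94,0],[-0.23,0.94,0],[-0.23,0.94,0],[-0.23,0.94,0],[-0.23,0.9,0],[-0.2,0.8,0],[-0.1,0.5,0],[0,0,0]],"angular":[[0,0,-0.65],[0,0,-0.65],[0,0,-0.65],[0,0,-0.65],[0,0,-0.65],[0,0,-0.65],[0,0,-0.65],[0,0,-0.65],[0,0,-0.3],[0,0,0]]}'
python3 -c "
from h import *
st([475,274,88],-1.571)"
```

```text
time: 18.55
tool_pos: [518.2, 78.0, 230.7]
tcp_rot: [3.133, 0.017, -0.959]
contact_force: [0.3, 0.3, -1.8]
grip_width: 58.4
t 18.55 pos [518.2  78.  230.7] rot [ 3.133  0.017 -0.959] F [ 0.3  0.3 -1.8] w 58.4
 units xyz [-2.16  9.8  -7.13] ang [-0.13 -0.13 -5.84]
time: 19.55
tool_pos: [471.9, 242.3, 220.7]
tcp_rot: [3.115, 0.018, -1.559]
contact_force: [-0.1, -1.0, -1.2]
grip_width: 58.5
t 19.55 pos [471.9 242.3 220.7] rot [ 3.115  0.018 -1.559] F [-0.1 -1.  -1.2] w 58.5
 units xyz [ 0.16  1.58 -6.64] ang [-0.17 -0.26 -0.11]
```

```bash
python3 -m jog '{"xyz":[[0.1,0.8,0],[0.1,0.8,-0.3],[0,0,-0.9],[0,0,-1],[0,0,-1],[0,0,-0.8],[0,0,-0.4],[0,0,0]],"angular":[[-0.1,-0.15,-0.1],[-0.1,-0.15,0],[0,0,0],[0,0,0],[0,0,0],[0,0,0],[0,0,0],[0,0,0]]}'
python3 -c "
from h import *
st([475,274,88],-1.571)"
```

```text
time: 20.35
tool_pos: [475.2, 270.6, 125.6]
tcp_rot: [3.141, -0.008, -1.563]
contact_force: [-0.5, 0.1, -2.4]
grip_width: 58.5
t 20.35 pos [475.2 270.6 125.6] rot [ 3.141 -0.008 -1.563] F [-0.5  0.1 -2.4] w 58.5
 units xyz [-0.01  0.17 -1.88] ang [ 0.08 -0.   -0.07]
```

```bash
python3 -m jog '{"xyz":[[0,0.17,-0.4],[0,0,-0.6],[0,0,-0.4],[0,0,-0.15],[0,0,0]],"angular":[[0.08,0,-0.07],[0,0,0],[0,0,0],[0,0,0],[0,0,0]]}'
python3 -c "
from h import *
st([475,274,88],-1.571)"
```

```text
time: 20.85
tool_pos: [476.4, 274.1, 93.5]
tcp_rot: [-3.139, 0.002, -1.571]
contact_force: [-0.6, -0.9, -2.6]
grip_width: 58.5
t 20.85 pos [476.4 274.1  93.5] rot [-3.139e+00  2.000e-03 -1.571e+00] F [-0.6 -0.9 -2.6] w 58.5
 units xyz [-0.07 -0.   -0.28] ang [-0.02  0.02  0.  ]
```

```bash
python3 -m jog '{"xyz":[[0,0,-0.15],[0,0,-0.06],[0,0,0]],"angular":[[0,0,0],[0,0,0],[0,0,0]]}'
python3 -m jog '{"xyz":[[0,0,-0.08]],"angular":[[0,0,0]]}'
python3 -c "
from h import *
st([475,274,88],-1.571)"
```

```text
time: 21.15
tool_pos: [476.8, 274.4, 89.6]
tcp_rot: [-3.138, 0.002, -1.571]
contact_force: [0.4, 0.3, -2.1]
grip_width: 58.0
time: 21.25
tool_pos: [477.1, 274.5, 88.3]
tcp_rot: [-3.137, 0.003, -1.571]
contact_force: [0.4, -0.3, -1.6]
grip_width: 58.4
t 21.25 pos [477.1 274.5  88.3] rot [-3.137e+00  3.000e-03 -1.571e+00] F [ 0.4 -0.3 -1.6] w 58.4
 units xyz [-0.1  -0.02 -0.01] ang [-0.02  0.04 -0.  ]
```

```bash
python3 -m jog '{"xyz":[[0,0,-0.06]],"angular":[[0,0,0]]}'
python3 -m jog '{"xyz":[[0,0,-0.06]],"angular":[[0,0,0]]}'
```

```text
time: 21.35
tool_pos: [477.5, 274.6, 87.6]
tcp_rot: [-3.136, 0.003, -1.571]
contact_force: [-2.2, -0.8, 6.2]
grip_width: 58.3
time: 21.45
tool_pos: [477.8, 274.8, 87.5]
tcp_rot: [-3.135, 0.003, -1.571]
contact_force: [-3.9, -1.1, 10.8]
grip_width: 58.4
```

```bash
python3 -m jog '{"xyz":[[0,0,0],[0,0,0],[0,0,0],[0,0,0],[0,0,0.3],[0,0,0.8],[0,0,1],[0,0,1],[0,0,1],[0.2,-0.5,0.5]],"angular":[[0,0,0],[0,0,0],[0,0,0],[0,0,0],[0,0,0],[0,0,0],[0,0,0],[0,0,0],[0,0,0],[0,0,0.4]]}' -1
python3 -m jog '{"xyz":[[0.44,-0.9,0],[0.44,-0.9,0],[0.44,-0.9,0],[0.44,-0.9,0],[0.44,-0.9,0],[0.44,-0.9,0],[0.44,-0.9,0],[0.44,-0.9,0],[0.44,-0.9,0],[0.44,-0.9,0]],"angular":[[0,0,0.9],[0,0,0.9],[0,0,0.9],[0,0,0.9],[0,0,0.9],[0,0,0.9],[0,0,0.9],[0,0,0.9],[0,0,0.9],[0,0,0.9]]}'
python3 -c "
from h import *
st([602.5,18.5,84],-.281)"
```

```text
time: 22.45
tool_pos: [480.9, 265.1, 183.5]
tcp_rot: [-3.137, 0.003, -1.527]
contact_force: [-0.7, -0.7, -0.3]
grip_width: 92.2
time: 23.45
tool_pos: [572.4, 79.8, 190.8]
tcp_rot: [-3.128, 0.002, -0.542]
contact_force: [1.0, 0.2, 0.7]
grip_width: 91.5
t 23.45 pos [572.4  79.8 190.8] rot [-3.128e+00  2.000e-03 -5.420e-01] F [1.  0.2 0.7] w 91.5
 units xyz [ 1.51 -3.07 -5.34] ang [-0.13  0.03  2.5 ]
```

```bash
python3 -m jog '{"xyz":[[0.44,-0.9,0],[0.44,-0.9,0],[0.3,-0.7,0],[0.1,-0.3,-0.1],[0,0,-0.6],[0,0,-0.8],[0,0,-0.4],[0,0,0]],"angular":[[-0.1,0,0.8],[0,0,0.8],[0,0,0.6],[0,0,0.2],[0,0,0],[0,0,0],[0,0,0],[0,0,0]]}'
python3 -c "
from h import *
st([602.5,18.5,84],-.281)
save('scene','g_scene.png')"
```

```text
time: 24.25
tool_pos: [599.3, 19.0, 152.2]
tcp_rot: [-3.138, -0.004, -0.283]
contact_force: [-0.1, -0.5, 0.2]
grip_width: 91.6
t 24.25 pos [599.3  19.  152.2] rot [-3.138 -0.004 -0.283] F [-0.1 -0.5  0.2] w 91.6
 units xyz [ 0.16 -0.03 -3.41] ang [-0.02  0.05  0.02]
g_scene.png scale 1.5625
```

View pics/g_scene.png

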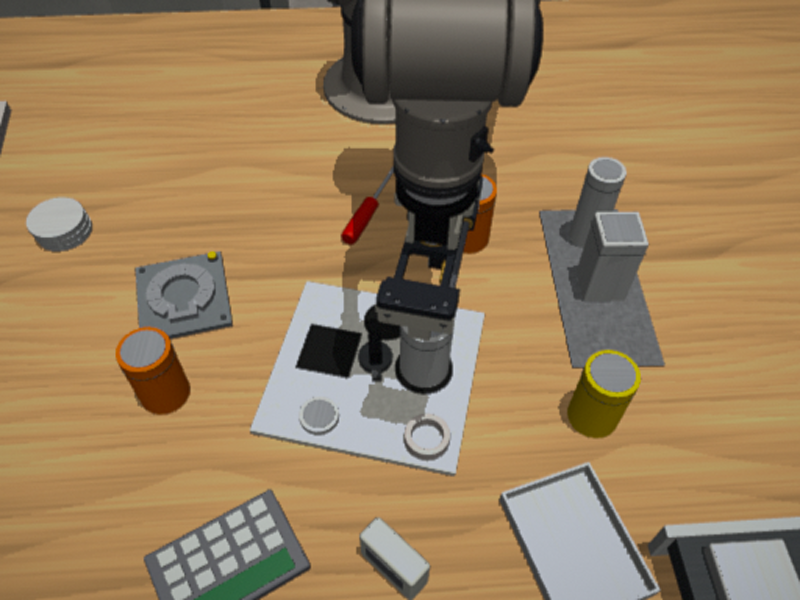

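Slim and square stand upright on the mat; gripper is above the wide tin (425,340).

```bash
python3 -m jog '{"xyz":[[0.16,0,0],[0,0,-0.5],[0,0,-0.7],[0,0,-0.3],[0,0,0]],"angular":[[-0.02,0.05,0.02],[0,0,0],[0,0,0],[0,0,0],[0,0,0]]}'
python3 -c "
from h import *
st([602.5,18.5,85],-.281)"
```

```text
time: 24.8
tool_pos: [604.2, 20.0, 122.8]
tcp_rot: [-3.141, -0.004, -0.28]
contact_force: [-0.3, 0.4, -0.1]
grip_width: 91.6
t 24.8 pos [604.2  20.  122.8] rot [-3.141 -0.004 -0.28 ] F [-0.3  0.4 -0.1] w 91.6
 units xyz [-0.09 -0.08 -1.89] ang [ 0.    0.04 -0.01]
```

```bash
python3 -m jog '{"xyz":[[-0.08,-0.08,-0.5],[0,0,-0.7],[0,0,-0.4],[0,0,-0.2],[0,0,0]],"angular":[[0,0.04,0],[0,0,0],[0,0,0],[0,0,0],[0,0,0]]}'
python3 -m jog '{"xyz":[[0,0,0],[0,0,0],[0,0,0],[0,0,0],[0,0,0],[0,0,0]],"angular":[[0,0,0],[0,0,0],[0,0,0],[0,0,0],[0,0,0],[0,0,0]]}' 1
python3 -c "
from h import *
st([602.5,18.5,85],-.281)"
```

```text
time: 25.3
tool_pos: [603.0, 18.1, 85.4]
tcp_rot: [3.141, -0.001, -0.28]
contact_force: [-0.7, -0.2, 0.5]
grip_width: 91.7
time: 25.9
tool_pos: [603.6, 18.0, 87.1]
tcp_rot: [-3.141, -0.003, -0.28]
contact_force: [-1.0, 0.2, -1.3]
grip_width: 61.2
t 25.9 pos [603.6  18.   87.1] rot [-3.141e+00 -3.000e-03 -2.800e-01] F [-1.   0.2 -1.3] w 61.2
 units xyz [-0.06  0.02 -0.1 ] ang [ 0.01  0.03 -0.01]
```

```bash
python3 -m jog '{"xyz":[[0,0,0.3],[0,0,0.7],[0,0,1],[0,0,1],[0,0,1],[0,0,0.6],[-0.06,0.4,0.2],[-0.1,0.8,0],[-0.14,0.94,0],[-0.14,0.94,0]],"angular":[[0,0,0],[0,0,0],[0,0,0],[0,0,0],[0,0,0],[0,0,0],[0,0,-0.4],[0,0,-0.8],[0,0,-0.9],[0,0,-0.9]]}'
python3 -m jog '{"xyz":[[-0.14,0.94,0.1],[-0.14,0.94,0.1],[-0.14,0.94,0],[-0.14,0.94,0],[-0.14,0.94,0],[-0.14,0.94,0],[-0.14,0.94,0],[-0.14,0.94,0],[-0.14,0.8,0],[-0.1,0.3,0]],"angular":[[0,0,-0.9],[0,0,-0.9],[0,0,-0.9],[0,0,-0.9],[0,0,-0.9],[0,0,-0.9],[0,0,-0.9],[0,0,-0.9],[0,0,-0.6],[0,0,-0.2]]}'
python3 -c "
from h import *
st([566,271,76],-1.571)"
```

```text
time: 26.9
tool_pos: [594.0, 78.7, 188.5]
tcp_rot: [3.141, -0.002, -0.608]
contact_force: [-0.7, 0.2, -1.6]
grip_width: 61.4
time: 27.9
tool_pos: [563.3, 259.4, 191.9]
tcp_rot: [3.138, -0.001, -1.484]
contact_force: [0.0, -0.7, -1.1]
grip_width: 61.2
t 27.9 pos [563.3 259.4 191.9] rot [ 3.138e+00 -1.000e-03 -1.484e+00] F [ 0.  -0.7 -1.1] w 61.2
 units xyz [ 0.13  0.58 -5.8 ] ang [ 0.01 -0.04 -0.84]
```

```bash
python3 -m jog '{"xyz":[[0.1,0.5,0],[0,0.1,-0.5],[0,0,-1],[0,0,-1],[0,0,-0.9],[0,0,-0.6],[0,0,-0.3],[0,0,0]],"angular":[[0,0,-0.5],[0,0,-0.3],[0,0,0],[0,0,0],[0,0,0],[0,0,0],[0,0,0],[0,0,0]]}'
python3 -c "
from h import *
st([566,271,76],-1.571)"
```

```text
time: 28.7
tool_pos: [564.2, 273.9, 103.2]
tcp_rot: [3.137, -0.001, -1.569]
contact_force: [-0.8, -0.1, -1.6]
grip_width: 61.7
t 28.7 pos [564.2 273.9 103.2] rot [ 3.137e+00 -1.000e-03 -1.569e+00] F [-0.8 -0.1 -1.6] w 61.7
 units xyz [ 0.09 -0.14 -1.36] ang [ 0.01 -0.04 -0.02]
```

```bash
python3 -m jog '{"xyz":[[0.05,-0.1,-0.3],[0,0,-0.5],[0,0,-0.2],[0,0,0]],"angular":[[0,-0.04,0],[0,0,0],[0,0,0],[0,0,0]]}'
python3 -c "
from h import *
st([566,271,76],-1.571)"
```

```text
time: 29.1
tool_pos: [566.5, 271.9, 83.7]
tcp_rot: [-3.138, 0.0, -1.569]
contact_force: [0.8, 0.1, -2.1]
grip_width: 61.5
t 29.1 pos [566.5 271.9  83.7] rot [-3.138  0.    -1.569] F [ 0.8  0.1 -2.1] w 61.5
 units xyz [-0.03 -0.05 -0.38] ang [-0.    0.03 -0.02]
```

```bash
python3 -m jog '{"xyz":[[0,0,-0.2],[0,0,-0.1],[0,0,0]],"angular":[[0,0.03,0],[0,0,0],[0,0,0]]}'
python3 -m jog '{"xyz":[[0,0,-0.06]],"angular":[[0,0,0]]}'
python3 -m jog '{"xyz":[[0,0,-0.06]],"angular":[[0,0,0]]}'
```

```text
time: 29.4
tool_pos: [566.8, 272.1, 77.7]
tcp_rot: [-3.141, 0.001, -1.569]
contact_force: [-0.5, 0.6, -1.0]
grip_width: 61.8
time: 29.5
tool_pos: [567.1, 272.1, 76.7]
tcp_rot: [-3.14, 0.001, -1.569]
contact_force: [1.2, 0.1, -1.8]
grip_width: 61.2
time: 29.6
tool_pos: [567.4, 272.2, 75.9]
tcp_rot: [-3.139, 0.001, -1.569]
contact_force: [-0.0, 0.6, 5.6]
grip_width: 61.7
```

```bash
python3 -m jog '{"xyz":[[0,0,0],[0,0,0],[0,0,0],[0,0,0],[0,0,0.3],[0,0,0.8],[0,0,1],[0,0,1],[0,0,1],[0,0,0.5]],"angular":[[0,0,0],[0,0,0],[0,0,0],[0,0,0],[0,0,0],[0,0,0],[0,0,0],[0,0,0],[0,0,0],[0,0,0]]}' -1
python3 - <<'E'
from h import *
t=capture('top');s=capture('scene');cv2.imwrite('pics/raw_top2.png',t[:,:,::-1]);cv2.imwrite('pics/raw_scene2.png',s[:,:,::-1])
for nm,im,b in(("tb2",t,(205,90,340,220)),("sb2",s,(150,150,320,310)),):
    c=im[b[1]:b[3],b[0]:b[2],::-1];k=min(800/c.shape[1],600/c.shape[0]);cv2.imwrite(f"pics/{nm}.png",cv2.resize(c,None,fx=k,fy=k,interpolation=cv2.INTER_CUBIC));print(nm,k)
cv2.imwrite('pics/s2.png',cv2.resize(s[:,:,::-1],(800,600)))
E
```

```text
time: 30.6
tool_pos: [566.4, 272.0, 171.8]
tcp_rot: [-3.141, 0.0, -1.569]
contact_force: [0.1, 0.4, 0.9]
grip_width: 91.7
tb2 4.615384615384615
sb2 3.75
```

View pics/tb2.png

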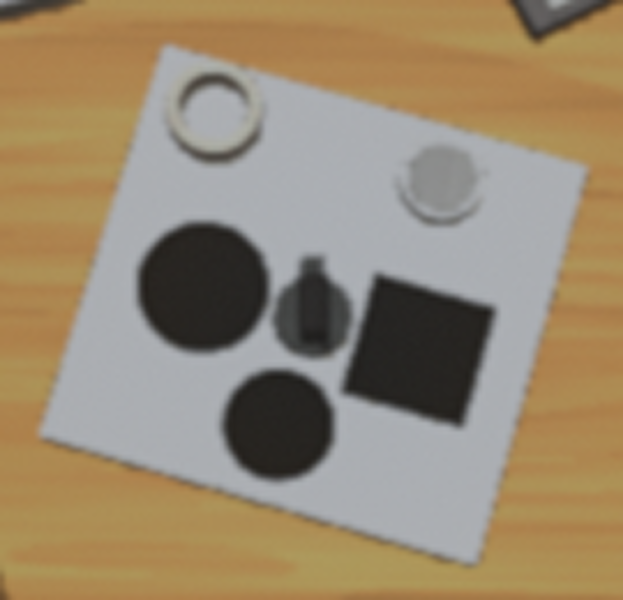

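View pics/sb2.png

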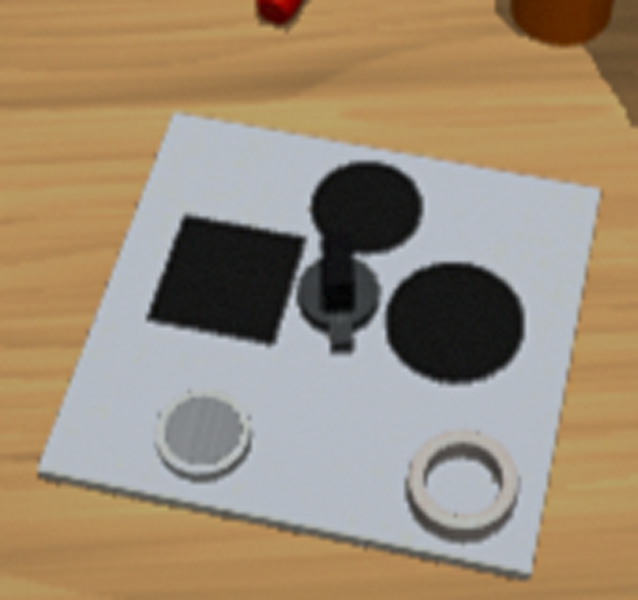

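View pics/s2.png

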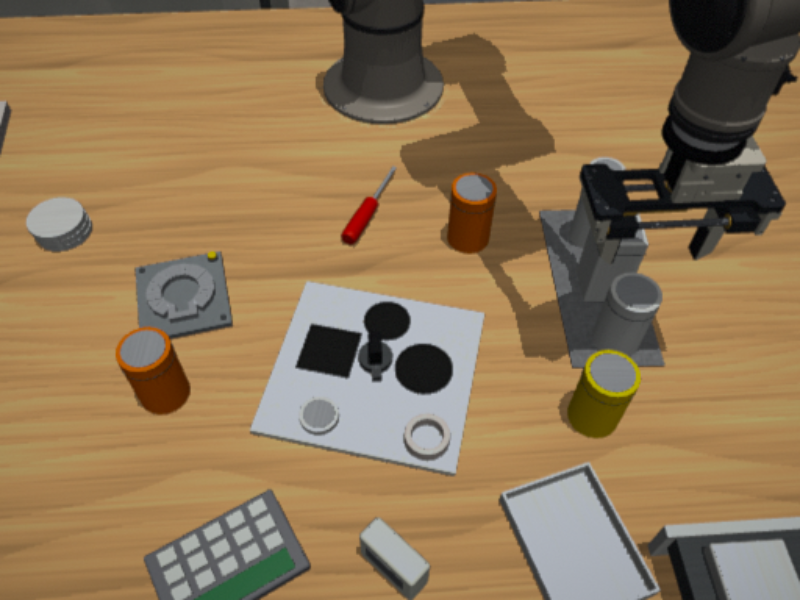

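```bash
python3 - <<'E'
from h import *
T=cv2.cvtColor(cv2.imread('pics/raw_top2.png'),cv2.COLOR_BGR2GRAY);S=cv2.cvtColor(cv2.imread('pics/raw_scene2.png'),cv2.COLOR_BGR2GRAY)
f=lambda p,b,k:(np.array(p,float)+.5)/k-.5+np.array(b)
def sub(im,box,th,z,n,up=4):
    x0,y0,x1,y1=box;c=cv2.resize(im[y0:y1,x0:x1],None,fx=up,fy=up,interpolation=cv2.INTER_CUBIC)
    m=(c<th).astype(np.uint8)
    for k in cv2.findContours(m,0,2)[0]:
        if cv2.contourArea(k)>300*up*up/4:
            pts=f(k[:,0,:],(x0,y0),up);w=ray(n,pts,z).astype(np.float32)
            M=cv2.moments(w.reshape(-1,1,2));r=cv2.minAreaRect(w)
            print(n,'area',round(M['m00']),'ctr',round(M['m10']/M['m00'],1),round(M['m01']/M['m00'],1),'rect',np.round(r[1],1),round(r[2],1))
sub(T,(205,90,340,220),70,15,'top')
sub(S,(150,150,320,310),70,15,'scene')
k=4.61538;b=(205,90)
G=f([(312,350),(273,312),(352,312),(312,357)],b,k)
print('disc L,R,bottom top(z24)',ray('top',G,24).round(1).tolist())
print('lug tip',ray('top',f([(313,257)],b,k),24).round(1),'grip ends (z54) ',ray('top',f([(315,277),(314,343)],b,k),54).round(1).tolist())
s=3.75;b2=(150,150)
print('scene disc L,R,bot z24',ray('scene',f([(298,295),(380,298),(337,333)],b2,s),24).round(1).tolist(),'lugtip',ray('scene',f([(342,346)],b2,s),24).round(1),'lug edges at tip',ray('scene',f([(332,344),(354,344)],b2,s),24).round(1).tolist())
E
python3 - <<'E'
import cv2
for n,b in(('top2',(258,140,290,172)),('scene2',(222,205,262,250))):
    c=cv2.imread(f'pics/raw_{n}.png')[b[1]:b[3],b[0]:b[2]];k=600/c.shape[0];cv2.imwrite(f'pics/z_{n}.png',cv2.convertScaleAbs(cv2.resize(c,None,fx=k,fy=k,interpolation=cv2.INTER_CUBIC),alpha=1.6));print(n,k)
E
```

```text
top area 2605 ctr 524.9 -25.2 rect [58.  57.3] 0.4
top area 4308 ctr 566.9 -101.9 rect [66.6 67.1] 73.9
top area 1201 ctr 586.8 -43.5 rect [37.5 46.3] 56.8
top area 3798 ctr 601.6 16.8 rect [69.8 68.8] 0.5
scene area 4062 ctr 602.3 19.7 rect [71.1 72.2] 86.4
scene area 4550 ctr 567.7 -99.0 rect [68.7 68.7] 73.7
scene area 4619 ctr 547.2 -29.3 rect [ 60.2 121.8] 63.9
scene area 1786 ctr 394.0 103.4 rect [63.6 34.6] 86.5
disc L,R,bottom top(z24) [[564.5, -43.1], [585.4, -21.8], [585.8, -64.9], [560.6, -43.1]]
lug tip [[616.4 -43.6]] grip ends (z54)  [[597.8, -43.4], [562.2, -43.0]]
scene disc L,R,bot z24 [[586.8, -61.5], [591.4, -18.7], [611.3, -42.2]] lugtip [[619.3 -40.1]] lug edges at tip [[617.8, -45.1], [618.5, -33.8]]
top2 18.75
scene2 13.333333333333334
```

View pics/z_top2.png

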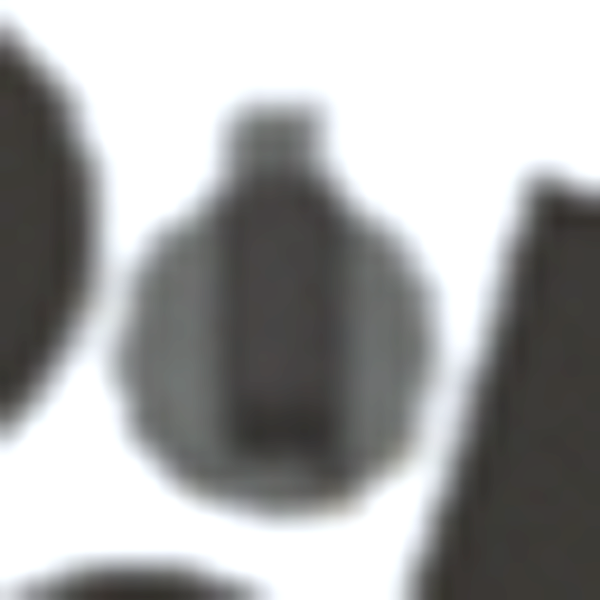

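View pics/z_scene2.png

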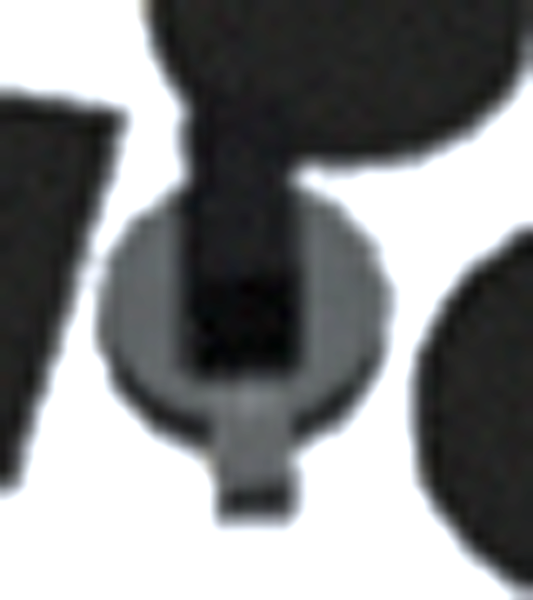

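```bash
python3 - <<'E'
from h import *
f=lambda p,b,k:(np.array(p,float)+.5)/k-.5+np.array(b)
w=ray('top',f([(275,345),(273,100)],(258,140),18.75),24);d=w[1]-w[0];print(w,'lug yaw',np.degrees(np.arctan2(d[1],d[0])))
w=ray('top',f([(285,190),(286,440)],(258,140),18.75),54);d=w[0]-w[1];print(w,'grip yaw',np.degrees(np.arctan2(d[1],d[0])))
w=ray('scene',f([(243,310),(257,485)],(222,205),13.333),24);d=w[1]-w[0];print(w,'lug yaw sc',np.degrees(np.arctan2(d[1],d[0])))
# station ring: lateral axis from slot center in zooms
w=ray('top',f([(280,283),(258,178)],(340,170),7.5),12);d=w[1]-w[0];print('slot yaw',np.degrees(np.arctan2(d[1],d[0])))
w=ray('top',f([(87,153),(375,98),(456,420)],(340,170),7.5),12)
a=w[0]-w[1];print('hole y-axis',np.degrees(np.arctan2(a[1],a[0]))-90); a=w[1]-w[2];print('hole x-axis',np.degrees(np.arctan2(a[1],a[0])));print('holes ctr',(w[0]+w[2])/2)
w=ray('scene',f([(101,167),(581,443)],(80,155),9.2308),12);print('holes ctr scene',(w[0]+w[1])/2)
E
python3 -c "
from h import *
st([587,-41.3,38],-1.571)"
```

```text
[[583.76574561 -43.05822504]
 [617.52995826 -42.71958798]] lug yaw 0.5746268666036082
[[597.66253484 -43.12173421]
 [564.4618691  -43.31226516]] grip yaw 0.32880363681757135
[[586.93191409 -40.53487893]
 [617.09032667 -39.99064742]] lug yaw sc 1.0338337331765812
slot yaw 9.741177021172355
hole y-axis 11.273426198210373
hole x-axis 11.672849089243416
holes ctr [ 461.37753346 -302.67613679]
holes ctr scene [ 460.07194603 -299.13913901]
t 30.7 pos [566.6 272.1 171.4] rot [-3.140e+00  1.000e-03 -1.569e+00] F [ 0.1 -0.3 -0.4] w 92.0
 units xyz [  1.02 -15.67  -6.67] ang [-0.01  0.01 -0.02]
```

```bash
python3 -m jog '{"xyz":[[0.06,-0.5,0],[0.06,-0.95,0],[0.06,-0.95,0],[0.06,-0.95,0],[0.06,-0.95,0],[0.06,-0.95,0],[0.06,-0.95,0],[0.06,-0.95,0],[0.06,-0.95,0],[0.06,-0.95,0]],"angular":[[0,0,0],[0,0,0],[0,0,0],[0,0,0],[0,0,0],[0,0,0],[0,0,0],[0,0,0],[0,0,0],[0,0,0]]}'
python3 -m jog '{"xyz":[[0.06,-0.95,0],[0.06,-0.95,0],[0.06,-0.95,0],[0.06,-0.95,0],[0.06,-0.95,0],[0.06,-0.8,0],[0,-0.3,0],[0,0,0]],"angular":[[0,0,0],[0,0,0],[0,0,0],[0,0,0],[0,0,0],[0,0,0],[0,0,0],[0,0,0]]}'
python3 -c "
from h import *
st([587,-41.3,28],-1.560)"
```

```text
time: 31.7
tool_pos: [571.7, 79.4, 158.0]
tcp_rot: [3.121, -0.004, -1.566]
contact_force: [0.6, -0.2, -0.3]
grip_width: 92.0
time: 32.5
tool_pos: [572.6, -49.5, 148.2]
tcp_rot: [3.103, -0.003, -1.572]
contact_force: [0.2, 0.7, -0.1]
grip_width: 91.7
t 32.5 pos [572.6 -49.5 148.2] rot [ 3.103e+00 -3.000e-03 -1.572e+00] F [ 0.2  0.7 -0.1] w 91.7
 units xyz [ 0.72  0.41 -6.01] ang [ 0.03 -0.37  0.12]
```

```bash
python3 -m jog '{"xyz":[[0.35,0.2,-0.2],[0.35,0.2,-0.8],[0,0,-1],[0,0,-0.8],[0,0,-0.3],[0,0,0]],"angular":[[0,-0.2,0.06],[0,-0.17,0.06],[0,0,0],[0,0,0],[0,0,0],[0,0,0]]}'
python3 -c "
from h import *
st([587,-41.3,28],-1.560)"
```

```text
time: 33.1
tool_pos: [588.6, -35.3, 83.5]
tcp_rot: [-3.134, -0.002, -1.553]
contact_force: [-0.1, 0.0, 0.1]
grip_width: 91.8
t 33.1 pos [588.6 -35.3  83.5] rot [-3.134e+00 -2.000e-03 -1.553e+00] F [-0.1  0.   0.1] w 91.8
 units xyz [-0.08 -0.3  -2.78] ang [ 0.01  0.07 -0.07]
```

```bash
python3 -m jog '{"xyz":[[-0.08,-0.28,-0.3],[0,0,-0.8],[0,0,-0.7],[0,0,-0.4],[0,0,0]],"angular":[[0,0.07,-0.07],[0,0,0],[0,0,0],[0,0,0],[0,0,0]]}'
python3 -c "
from h import *
st([587,-41.3,28],-1.560)
save('scene','h_scene.png',(180,130,300,240))"
```

```text
time: 33.6
tool_pos: [589.3, -41.3, 40.8]
tcp_rot: [-3.135, -0.003, -1.56]
contact_force: [-0.1, 0.4, 0.3]
grip_width: 91.6
t 33.6 pos [589.3 -41.3  40.8] rot [-3.135e+00 -3.000e-03 -1.560e+00] F [-0.1  0.4  0.3] w 91.6
 units xyz [-0.12  0.   -0.64] ang [0.03 0.06 0.  ]
h_scene.png scale 5.454545454545454
```

View pics/h_scene.png

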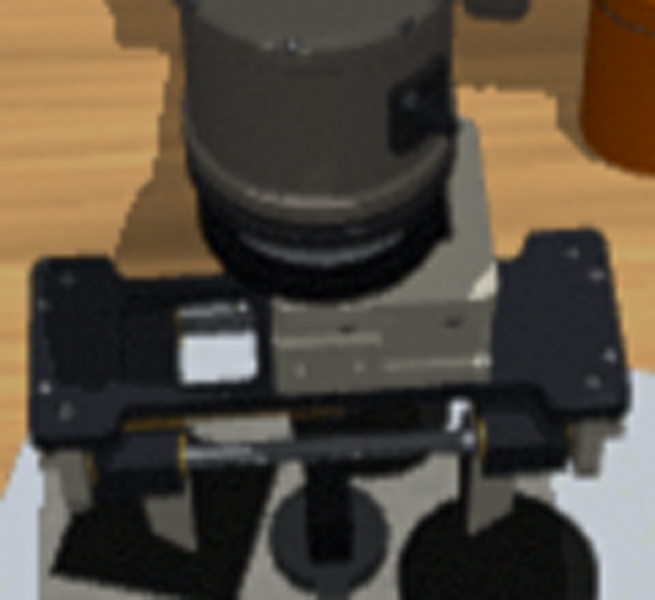

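```bash
python3 -m jog '{"xyz":[[-0.12,0,-0.3],[0,0,-0.3],[0,0,-0.05],[0,0,0]],"angular":[[0.03,0.06,0],[0,0,0],[0,0,0],[0,0,0]]}'
python3 -c "
from h import *
st([587,-41.3,28],-1.560)"
```

```text
time: 34.05
tool_pos: [588.3, -41.8, 29.3]
tcp_rot: [-3.138, -0.0, -1.561]
contact_force: [0.2, -0.5, 0.3]
grip_width: 91.8
t 34.05 pos [588.3 -41.8  29.3] rot [-3.138 -0.    -1.561] F [ 0.2 -0.5  0.3] w 91.8
 units xyz [-0.07  0.03 -0.07] ang [0.   0.04 0.  ]
```

```bash
python3 -m jog '{"xyz":[[-0.07,0.03,-0.05],[0,0,0],[0,0,0],[0,0,0],[0,0,0],[0,0,0],[0,0,0],[0,0,0],[0,0,0],[0,0,0]],"angular":[[0,0.04,0],[0,0,0],[0,0,0],[0,0,0],[0,0,0],[0,0,0],[0,0,0],[0,0,0],[0,0,0],[0,0,0]]}' 1
python3 -c "
from h import *
st([587,-41.3,28],-1.560)"
```

```text
time: 35.05
tool_pos: [587.3, -41.3, 29.0]
tcp_rot: [-3.141, -0.001, -1.56]
contact_force: [-0.2, -1.9, 1.2]
grip_width: 16.5
t 35.05 pos [587.3 -41.3  29. ] rot [-3.141e+00 -1.000e-03 -1.560e+00] F [-0.2 -1.9  1.2] w 16.5
 units xyz [-0.02 -0.   -0.05] ang [0.01 0.   0.  ]
```

```bash
python3 -m jog '{"xyz":[[0,0,0.3],[0,0,0.7],[0,0,1],[0,0,1],[0,0,0.8],[0,0,0.3],[0,0,0]],"angular":[[0,0,0],[0,0,0],[0,0,0],[0,0,0],[0,0,0],[0,0,0],[0,0,0]]}'
python3 -m jog '{"xyz":[[-0.2,-0.4,0],[-0.4,-0.8,0],[-0.44,-0.92,0],[-0.44,-0.92,0],[-0.44,-0.92,0],[-0.44,-0.92,0],[-0.44,-0.92,0],[-0.44,-0.92,0],[-0.44,-0.92,0],[-0.44,-0.92,0]],"angular":[[0,0,0.15],[0,0,0.15],[0,0,0.15],[0,0,0.15],[0,0,0.15],[0,0,0.15],[0,0,0.15],[0,0,0.15],[0,0,0.15],[0,0,0.15]]}'
python3 -c "
from h import *
st([464.2,-299.5,110],-1.374)"
```

```text
time: 35.75
tool_pos: [586.5, -41.0, 117.9]
tcp_rot: [-3.141, -0.001, -1.56]
contact_force: [0.2, 0.6, -2.1]
grip_width: 15.6
time: 36.75
tool_pos: [497.4, -213.7, 111.8]
tcp_rot: [3.132, 0.006, -1.392]
contact_force: [0.6, -0.2, -1.8]
grip_width: 15.6
t 36.75 pos [ 497.4 -213.7  111.8] rot [ 3.132  0.006 -1.392] F [ 0.6 -0.2 -1.8] w 15.6
 units xyz [-1.66 -4.29 -0.09] ang [-0.04 -0.1   0.17]
```

```bash
python3 -m jog '{"xyz":[[-0.4,-0.9,0],[-0.4,-0.9,0],[-0.35,-0.9,0],[-0.3,-0.8,0],[-0.1,-0.4,0],[0,0,0],[0,0,0]],"angular":[[0,-0.05,0.1],[0,-0.05,0.1],[0,0,0],[0,0,0],[0,0,0],[0,0,0],[0,0,0]]}'
python3 -c "
from h import *
st([464.2,-299.5,70],-1.374)"
```

```text
time: 37.45
tool_pos: [461.5, -294.7, 107.4]
tcp_rot: [3.137, 0.011, -1.373]
contact_force: [-0.1, 0.4, -1.1]
grip_width: 16.0
t 37.45 pos [ 461.5 -294.7  107.4] rot [ 3.137  0.011 -1.373] F [-0.1  0.4 -1.1] w 16.0
 units xyz [ 0.14 -0.24 -1.87] ang [-0.09 -0.06 -0.01]
```

```bash
python3 -m jog '{"xyz":[[0.14,-0.24,0],[0,0,-0.5],[0,0,-0.8],[0,0,-0.4],[0,0,0]],"angular":[[-0.09,-0.06,0],[0,0,0],[0,0,0],[0,0,0],[0,0,0]]}'
python3 -c "
from h import *
st([464.2,-299.5,45],-1.374)
save('scene','i_scene.png',(70,120,180,215));save('top','i_top.png',(330,160,430,250))"
```

```text
time: 37.95
tool_pos: [465.7, -296.9, 70.8]
tcp_rot: [-3.141, -0.0, -1.37]
contact_force: [-0.0, -0.2, -0.6]
grip_width: 15.6
t 37.95 pos [ 465.7 -296.9   70.8] rot [-3.141 -0.    -1.37 ] F [-0.  -0.2 -0.6] w 15.6
 units xyz [-0.07 -0.13 -1.29] ang [-0.    0.01 -0.04]
i_scene.png scale 6.315789473684211
i_top.png scale 6.666666666666667
```

View pics/i_scene.png

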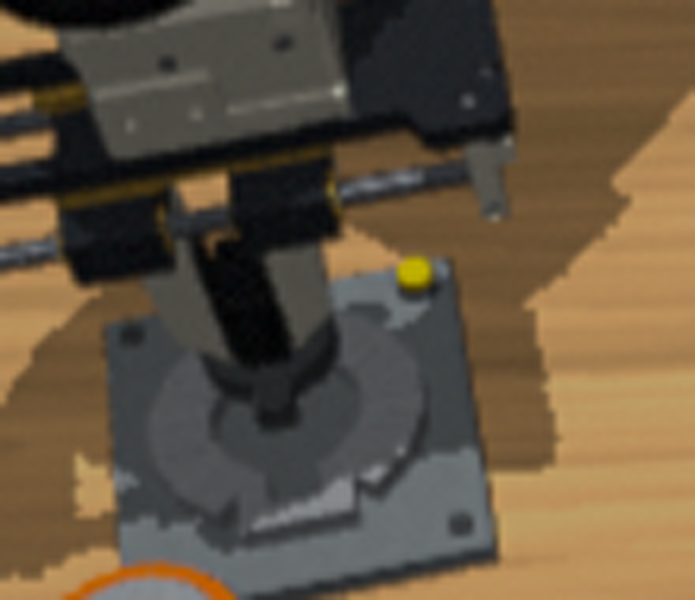

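View pics/i_top.png

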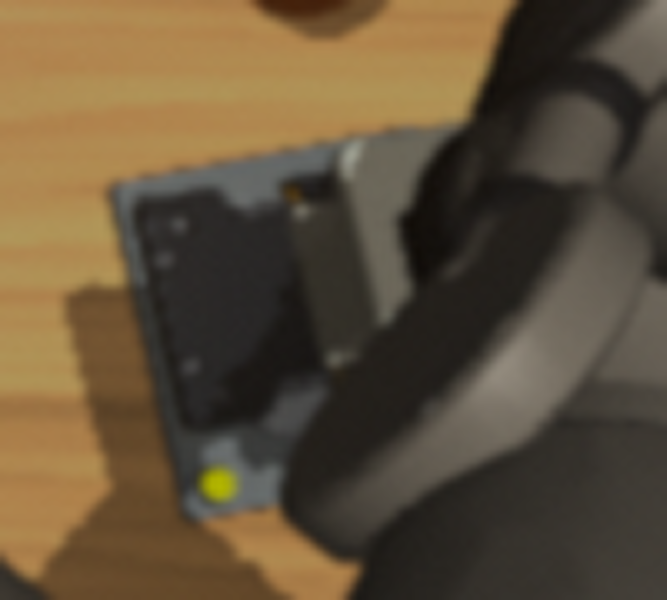

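```bash
python3 -m jog '{"xyz":[[-0.07,-0.12,-0.2],[0,0,-0.4],[0,0,-0.2],[0,0,0]],"angular":[[0,0,-0.04],[0,0,0],[0,0,0],[0,0,0]]}'
python3 -c "
from h import *
st([464.2,-299.5,45],-1.374)
im=save('scene','j_scene.png',(80,150,160,215))
cv2.imwrite('pics/j2.png',cv2.convertScaleAbs(cv2.resize(im,None,fx=9,fy=9,interpolation=cv2.INTER_CUBIC),alpha=2))"
```

```text
time: 38.45
tool_pos: [465.3, -300.7, 56.0]
tcp_rot: [-3.138, -0.004, -1.374]
contact_force: [0.1, -0.2, -1.2]
grip_width: 15.6
t 38.45 pos [ 465.3 -300.7   56. ] rot [-3.138 -0.004 -1.374] F [ 0.1 -0.2 -1.2] w 15.6
 units xyz [-0.06  0.06 -0.55] ang [0.03 0.04 0.  ]
j_scene.png scale 9.23076923076923
```

View pics/j2.png

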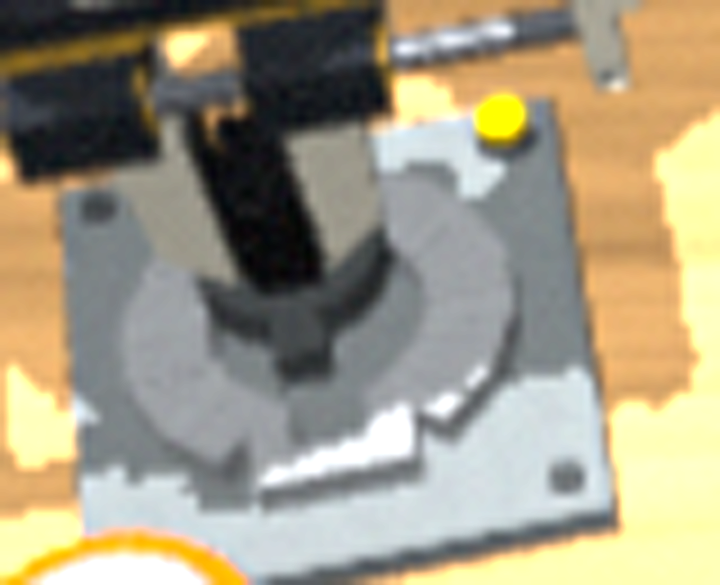

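Run:
```python
from h import *
f=lambda p,b,k:(np.array(p,float)+.5)/k-.5+np.array(b)
u=np.array([np.cos(np.radians(11.3)),np.sin(np.radians(11.3))])
for p,z in(((308,379),39),((305,352),51)):
    w=ray('scene',f([p],(80,150),9),z)[0];print('tip',w,'gauge ctr in scene coords',w-33*u)
# station corners in this picture (z12): TL(62,195) TR(553,100) BR(614,515)
w=ray('scene',f([(62,193),(553,98),(614,513)],(80,150),9),12);print(w,(w[0]+w[2])/2)
# outer ring extremes at z22, left/right
w=ray('scene',f([(122,335),(513,290)],(80,150),9),22);print(w)
print(proj('scene',np.array([[464.2,-299.5,12]])))
# overlays: slot outline predicted for station center candidates in scene coords
```

```text
tip [ 493.00401511 -293.31240529] gauge ctr in scene coords [ 460.64373138 -299.77862805]
tip [ 494.68721977 -290.9343551 ] gauge ctr in scene coords [ 462.32693604 -297.40057786]
[[ 410.60324662 -368.50083073]
 [ 387.03876229 -251.79743858]
 [ 515.24944851 -227.61784535]] [ 462.92634756 -298.05933804]
[[ 463.89545681 -343.77181443]
 [ 455.98205436 -253.73354247]]
[[115.4640022 188.7643962]]
```

```bash
python3 -m jog '{"xyz":[[0.03,0.05,-0.2],[0,0,-0.3],[0,0,-0.05],[0,0,0]],"angular":[[0.03,0.04,0],[0,0,0],[0,0,0],[0,0,0]]}'
python3 -c "
from h import *
st([465.8,-299.8,29],-1.374)
im=save('scene','k_scene.png',(80,150,160,215))
cv2.imwrite('pics/k2.png',cv2.convertScaleAbs(cv2.resize(im,None,fx=9,fy=9,interpolation=cv2.INTER_CUBIC),alpha=2))"
```

```text
time: 38.9
tool_pos: [466.3, -299.7, 44.5]
tcp_rot: [-3.141, -0.0, -1.374]
contact_force: [-0.2, -0.2, -0.9]
grip_width: 15.6
t 38.9 pos [ 466.3 -299.7   44.5] rot [-3.141 -0.    -1.374] F [-0.2 -0.2 -0.9] w 15.6
 units xyz [-0.03 -0.   -0.77] ang [0. 0. 0.]
k_scene.png scale 9.23076923076923
```

View pics/k2.png

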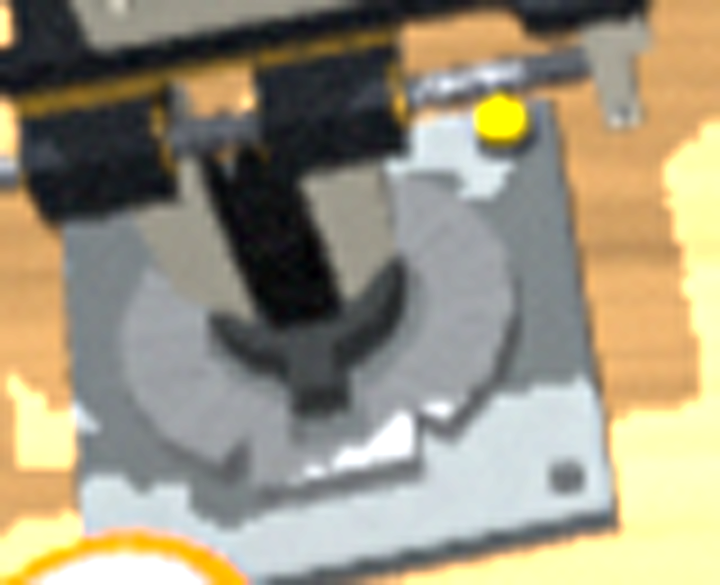

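```bash
python3 -m jog '{"xyz":[[0,0,-0.2],[0,0,-0.1],[0,0,0]],"angular":[[0,0,0],[0,0,0],[0,0,0]]}'
python3 -c "
from h import *
st([465.8,-299.8,29],-1.374)"
python3 -m jog '{"xyz":[[-0.05,0,-0.12],[0,0,0]],"angular":[[0,0,0],[0,0,0]]}'
python3 -c "
from h import *
st([465.8,-299.8,29],-1.374)"
```

```text
time: 39.25
tool_pos: [466.4, -299.8, 38.2]
tcp_rot: [-3.141, -0.0, -1.374]
contact_force: [0.4, 0.2, -1.9]
grip_width: 15.6
t 39.25 pos [ 466.4 -299.8   38.2] rot [-3.141 -0.    -1.374] F [ 0.4  0.2 -1.9] w 15.6
 units xyz [-0.03  0.   -0.46] ang [0. 0. 0.]
time: 39.45
tool_pos: [465.3, -299.8, 35.7]
tcp_rot: [-3.141, -0.0, -1.374]
contact_force: [1.2, 0.2, -1.0]
grip_width: 15.9
t 39.45 pos [ 465.3 -299.8   35.7] rot [-3.141 -0.    -1.374] F [ 1.2  0.2 -1. ] w 15.9
 units xyz [ 0.03  0.   -0.33] ang [0. 0. 0.]
```

```bash
python3 -m jog '{"xyz":[[0,0,-0.15],[0,0,0]],"angular":[[0,0,0],[0,0,0]]}'
python3 -m jog '{"xyz":[[0,0,-0.1],[0,0,0]],"angular":[[0,0,0],[0,0,0]]}'
python3 -m jog '{"xyz":[[0,0,-0.06]],"angular":[[0,0,0]]}'
```

```text
time: 39.65
tool_pos: [465.3, -299.9, 32.5]
tcp_rot: [-3.141, -0.001, -1.374]
contact_force: [1.3, 0.2, -1.2]
grip_width: 15.8
time: 39.85
tool_pos: [465.3, -299.9, 30.3]
tcp_rot: [-3.141, -0.001, -1.374]
contact_force: [0.1, -0.1, -0.6]
grip_width: 15.7
time: 39.95
tool_pos: [465.4, -300.0, 29.2]
tcp_rot: [-3.141, -0.001, -1.374]
contact_force: [0.8, 0.1, -1.1]
grip_width: 15.6
```

```bash
python3 -m jog '{"xyz":[[0,0,-0.06]],"angular":[[0,0,0]]}'
python3 -m jog '{"xyz":[[0,0,-0.05]],"angular":[[0,0,0]]}'
```

```text
time: 40.05
tool_pos: [465.5, -300.0, 28.9]
tcp_rot: [-3.141, -0.001, -1.374]
contact_force: [-5.6, 4.1, 17.2]
grip_width: 16.3
time: 40.15
tool_pos: [465.5, -300.0, 29.0]
tcp_rot: [-3.141, -0.001, -1.374]
contact_force: [-2.9, 1.2, 8.6]
grip_width: 15.4
```

```bash
python3 -m jog '{"xyz":[[0,0,0.03],[0,0,0],[0,0,0],[0,0,0],[0,0,0],[0,0,0.3],[0,0,0.8],[0,0,1],[0,0,1],[0,0,1]],"angular":[[0,0,0],[0,0,0],[0,0,0],[0,0,0],[0,0,0],[0,0,0],[0,0,0],[0,0,0],[0,0,0],[0,0,0]]}' -1
python3 -c "
from h import *
im=save('scene','l_scene.png')
cv2.imwrite('pics/l2.png',cv2.convertScaleAbs(cv2.resize(im[150:215,80:160],None,fx=9,fy=9,interpolation=cv2.INTER_CUBIC),alpha=2))
st([386,277.5,105],-1.571)"
```

```text
time: 41.15
tool_pos: [464.2, -299.0, 113.0]
tcp_rot: [3.139, 0.003, -1.374]
contact_force: [-0.2, -0.1, 0.3]
grip_width: 89.7
l_scene.png scale 1.5625
t 41.2 pos [ 465.7 -300.2  116.5] rot [-3.140e+00 -2.000e-03 -1.374e+00] F [ 0.6 -1.   1.8] w 91.0
 units xyz [-3.99 28.89 -0.58] ang [ 0.02  0.02 -1.88]
```

View pics/l2.png

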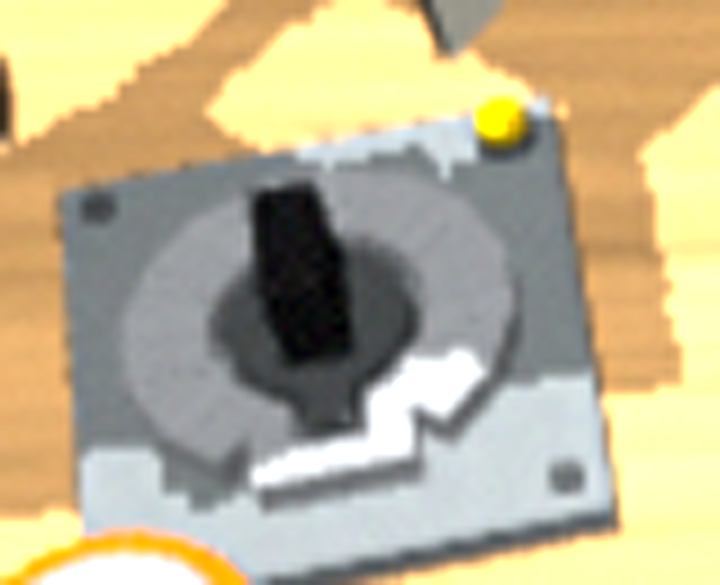

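View pics/l_scene.png

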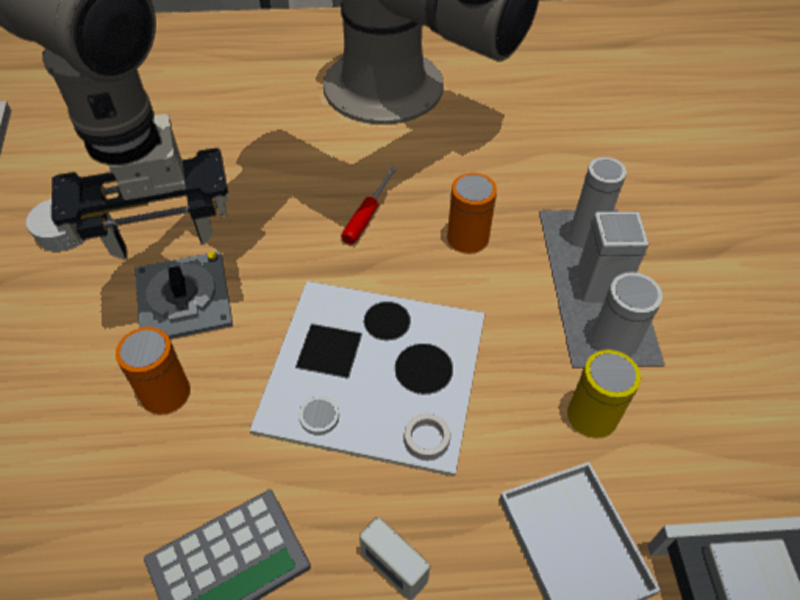

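```bash
python3 -m jog '{"xyz":[[0.1,0.4,1],[0.18,0.9,1],[0.18,0.98,0.6],[0.18,0.98,0.1],[0.18,0.98,0.1],[0.18,0.98,0.1],[0.18,0.98,0.1],[0.18,0.98,0.1],[0.18,0.98,0.1],[0.18,0.98,0.1]],"angular":[[0,0,-0.1],[0,0,-0.1],[0,0,-0.1],[0,0,-0.1],[0,0,-0.1],[0,0,-0.1],[0,0,-0.1],[0,0,-0.1],[0,0,-0.1],[0,0,-0.1]]}'
python3 -m jog '{"xyz":[[0.18,0.98,0],[0.18,0.98,0],[0.18,0.98,0],[0.18,0.98,0],[0.18,0.98,0],[0.18,0.98,0],[0.18,0.98,0],[0.18,0.98,0],[0.18,0.98,0],[0.18,0.98,0]],"angular":[[0,0,-0.1],[0,0,-0.1],[0,0,-0.1],[0,0,-0.1],[0,0,-0.1],[0,0,-0.1],[0,0,-0.1],[0,0,-0.1],[0,0,-0.1],[0,0,-0.1]]}'
python3 -c "
from h import *
st([566.5,272.2,76],-1.571)"
```

```text
time: 42.2
tool_pos: [500.7, -113.4, 187.7]
tcp_rot: [-3.135, -0.006, -1.488]
contact_force: [0.4, -0.3, -1.7]
grip_width: 91.7
time: 43.2
tool_pos: [537.2, 91.2, 188.4]
tcp_rot: [-3.134, -0.007, -1.597]
contact_force: [0.2, 0.5, -0.3]
grip_width: 91.9
t 43.2 pos [537.2  91.2 188.4] rot [-3.134 -0.007 -1.597] F [ 0.2  0.5 -0.3] w 91.9
 units xyz [ 1.47  9.05 -5.62] ang [0.06 0.07 0.25]
```

```bash
python3 -m jog '{"xyz":[[0.16,0.98,0],[0.16,0.98,0],[0.16,0.98,0],[0.16,0.98,0],[0.16,0.98,0],[0.16,0.98,0],[0.16,0.98,0],[0.16,0.98,0],[0.1,0.7,0],[0,0.2,0]],"angular":[[0.06,0.07,0.05],[0,0,0.05],[0,0,0.05],[0,0,0.05],[0,0,0.05],[0,0,0],[0,0,0],[0,0,0],[0,0,0],[0,0,0]]}'
python3 -c "
from h import *
st([566.5,272.2,76],-1.571)"
```

```text
time: 44.2
tool_pos: [564.6, 275.3, 187.5]
tcp_rot: [3.141, -0.0, -1.568]
contact_force: [0.1, 0.3, 0.3]
grip_width: 91.5
t 44.2 pos [564.6 275.3 187.5] rot [ 3.141 -0.    -1.568] F [0.1 0.3 0.3] w 91.5
 units xyz [ 0.1  -0.16 -5.58] ang [ 0.   -0.01 -0.03]
```

```bash
python3 -m jog '{"xyz":[[0.1,-0.15,-0.4],[0,0,-0.9],[0,0,-1],[0,0,-0.8],[0,0,-0.4],[0,0,0]],"angular":[[0,0,-0.03],[0,0,0],[0,0,0],[0,0,0],[0,0,0],[0,0,0]]}'
python3 -c "
from h import *
st([566.5,272.2,76],-1.571)"
```

```text
time: 44.8
tool_pos: [566.5, 267.1, 113.2]
tcp_rot: [3.14, -0.003, -1.574]
contact_force: [0.0, -0.1, -0.4]
grip_width: 91.9
t 44.8 pos [566.5 267.1 113.2] rot [ 3.140e+00 -3.000e-03 -1.574e+00] F [ 0.  -0.1 -0.4] w 91.9
 units xyz [ 0.    0.26 -1.86] ang [ 0.03 -0.02  0.03]
```

```bash
python3 -m jog '{"xyz":[[0,0.25,0],[0,0,-0.4],[0,0,-0.7],[0,0,-0.4],[0,0,-0.15],[0,0,0]],"angular":[[0.03,0,0.03],[0,0,0],[0,0,0],[0,0,0],[0,0,0],[0,0,0]]}'
python3 -c "
from h import *
st([566.5,272.2,76],-1.571)"
```

```text
time: 45.4
tool_pos: [567.5, 272.0, 79.2]
tcp_rot: [-3.14, 0.001, -1.572]
contact_force: [-0.6, -0.1, 0.3]
grip_width: 92.1
t 45.4 pos [567.5 272.   79.2] rot [-3.140e+00  1.000e-03 -1.572e+00] F [-0.6 -0.1  0.3] w 92.1
 units xyz [-0.05  0.01 -0.16] ang [-0.01  0.01  0.01]
```

```bash
python3 -m jog '{"xyz":[[0,0,0],[0,0,0],[0,0,0],[0,0,0],[0,0,0],[0,0,0]],"angular":[[0,0,0],[0,0,0],[0,0,0],[0,0,0],[0,0,0],[0,0,0]]}' 1
python3 -c "
from h import *
st([604.2,18.6,90],-.281)"
```

```text
time: 46.0
tool_pos: [568.0, 272.4, 80.2]
tcp_rot: [-3.139, 0.002, -1.571]
contact_force: [0.6, 0.1, -0.5]
grip_width: 61.0
t 46.0 pos [568.  272.4  80.2] rot [-3.139e+00  2.000e-03 -1.571e+00] F [ 0.6  0.1 -0.5] w 61.0
 units xyz [  1.81 -12.69   0.49] ang [-4.000e-02  1.000e-02  1.232e+01]
```

```bash
python3 -m jog '{"xyz":[[0,0,0.3],[0,0,0.7],[0,0,1],[0,0,1],[0,0,1],[0,0,0.4],[0.06,-0.4,0.1],[0.12,-0.8,0],[0.14,-0.94,0],[0.14,-0.94,0]],"angular":[[0,0,0],[0,0,0],[0,0,0],[0,0,0],[0,0,0],[0,0,0],[0,0,0.4],[0,0,0.8],[0,0,0.9],[0,0,0.9]]}'
python3 -m jog '{"xyz":[[0.14,-0.94,0],[0.14,-0.94,0],[0.14,-0.94,0],[0.14,-0.94,0],[0.14,-0.94,0],[0.14,-0.94,0],[0.14,-0.94,0],[0.14,-0.94,0],[0.14,-0.8,0],[0.1,-0.3,0]],"angular":[[0,0,0.9],[0,0,0.9],[0,0,0.9],[0,0,0.9],[0,0,0.9],[0,0,0.9],[0,0,0.9],[0,0,0.9],[0,0,0.6],[0,0,0.2]]}'
python3 -c "
from h import *
st([603.8,18.2,91],-.281)"
```

```text
time: 47.0
tool_pos: [576.4, 211.3, 180.1]
tcp_rot: [-3.135, 0.003, -1.243]
contact_force: [-0.5, -1.0, -1.2]
grip_width: 61.3
time: 48.0
tool_pos: [602.9, 29.8, 182.5]
tcp_rot: [-3.136, 0.003, -0.368]
contact_force: [-0.2, 1.4, -1.4]
grip_width: 61.2
t 48.0 pos [602.9  29.8 182.5] rot [-3.136e+00  3.000e-03 -3.680e-01] F [-0.2  1.4 -1.4] w 61.2
 units xyz [ 0.05 -0.58 -4.57] ang [-0.06 -0.01  0.83]
```

```bash
python3 -m jog '{"xyz":[[0,-0.45,0],[0,-0.1,-0.4],[0,0,-0.9],[0,0,-0.9],[0,0,-0.7],[0,0,-0.3],[0,0,0]],"angular":[[-0.06,0,0.5],[0,0,0.3],[0,0,0],[0,0,0],[0,0,0],[0,0,0],[0,0,0]]}'
python3 -c "
from h import *
st([603.8,18.2,91],-.281)"
```

```text
time: 48.7
tool_pos: [602.9, 16.0, 118.7]
tcp_rot: [3.141, -0.001, -0.283]
contact_force: [0.1, 0.6, -0.8]
grip_width: 61.5
t 48.7 pos [602.9  16.  118.7] rot [ 3.141e+00 -1.000e-03 -2.830e-01] F [ 0.1  0.6 -0.8] w 61.5
 units xyz [ 0.04  0.11 -1.38] ang [0.01 0.01 0.02]
```

```bash
python3 -m jog '{"xyz":[[0.04,0.11,-0.3],[0,0,-0.5],[0,0,-0.2],[0,0,0]],"angular":[[0,0,0.02],[0,0,0],[0,0,0],[0,0,0]]}'
python3 -c "
from h import *
st([603.8,18.2,91],-.281)"
```

```text
time: 49.1
tool_pos: [604.8, 18.5, 99.0]
tcp_rot: [3.141, -0.004, -0.28]
contact_force: [-0.1, 0.9, -0.5]
grip_width: 61.2
t 49.1 pos [604.8  18.5  99. ] rot [ 3.141 -0.004 -0.28 ] F [-0.1  0.9 -0.5] w 61.2
 units xyz [-0.05 -0.02 -0.4 ] ang [ 0.01  0.04 -0.01]
```

```bash
python3 -m jog '{"xyz":[[-0.07,0,-0.2],[0,0,-0.1],[0,0,0]],"angular":[[0,0.04,0],[0,0,0],[0,0,0]]}'
python3 -m jog '{"xyz":[[0,0,-0.06]],"angular":[[0,0,0]]}'
python3 -m jog '{"xyz":[[0,0,-0.06]],"angular":[[0,0,0]]}'
```

```text
time: 49.4
tool_pos: [603.5, 18.5, 92.9]
tcp_rot: [3.14, -0.0, -0.28]
contact_force: [-0.8, -0.6, -1.7]
grip_width: 61.1
time: 49.5
tool_pos: [603.7, 18.5, 91.9]
tcp_rot: [3.14, -0.001, -0.28]
contact_force: [0.0, -0.1, -1.6]
grip_width: 61.3
time: 49.6
tool_pos: [603.8, 18.4, 90.9]
tcp_rot: [3.14, -0.001, -0.28]
contact_force: [-3.0, 0.2, 8.8]
grip_width: 61.8
```

```bash
python3 -m jog '{"xyz":[[0,0,0.02],[0,0,0],[0,0,0],[0,0,0],[0,0,0],[0,0,0.3],[0,0,0.9],[0,0,1],[0,0,1],[0,0,0.8]],"angular":[[0,0,0],[0,0,0],[0,0,0],[0,0,0],[0,0,0],[0,0,0],[0,0,0],[0,0,0],[0,0,0],[0,0,0]]}' -1
python3 -m jog '{"xyz":[[-0.2,0.4,0.1],[-0.44,0.9,0.1],[-0.44,0.9,0.1],[-0.44,0.9,0],[-0.44,0.9,0],[-0.44,0.9,0],[-0.44,0.9,0],[-0.44,0.9,0],[-0.44,0.9,0],[-0.44,0.9,0]],"angular":[[0,0,-0.6],[0,0,-0.9],[0,0,-0.9],[0,0,-0.9],[0,0,-0.9],[0,0,-0.9],[0,0,-0.9],[0,0,-0.9],[0,0,-0.9],[0,0,-0.9]]}'
python3 -c "
from h import *
st([477.5,274.8,89],-1.571)"
```

```text
time: 50.6
tool_pos: [602.8, 18.4, 173.7]
tcp_rot: [3.14, 0.002, -0.28]
contact_force: [0.5, -0.5, 0.2]
grip_width: 91.6
time: 51.6
tool_pos: [519.6, 191.8, 189.1]
tcp_rot: [-3.137, -0.008, -1.232]
contact_force: [0.9, -0.2, -0.1]
grip_width: 91.7
t 51.6 pos [519.6 191.8 189.1] rot [-3.137 -0.008 -1.232] F [ 0.9 -0.2 -0.1] w 91.7
 units xyz [-2.1   4.15 -5.  ] ang [ 0.07  0.06 -3.24]
```

```bash
python3 -m jog '{"xyz":[[-0.44,0.9,0],[-0.44,0.9,0],[-0.44,0.9,0],[-0.4,0.8,0],[-0.2,0.3,0],[0,0,-0.3],[0,0,-0.6],[0,0,-0.3],[0,0,0]],"angular":[[0.07,0.06,-0.8],[0,0,-0.8],[0,0,-0.8],[0,0,-0.6],[0,0,-0.2],[0,0,0],[0,0,0],[0,0,0],[0,0,0]]}'
python3 -c "
from h import *
st([477.5,274.8,89],-1.571)
save('scene','m_scene.png')"
```

```text
time: 52.5
tool_pos: [478.7, 272.4, 166.5]
tcp_rot: [-3.138, 0.002, -1.58]
contact_force: [-0.4, -0.3, 0.1]
grip_width: 92.1
t 52.5 pos [478.7 272.4 166.5] rot [-3.138e+00  2.000e-03 -1.580e+00] F [-0.4 -0.3  0.1] w 92.1
 units xyz [-0.06  0.12 -3.88] ang [-0.02  0.04  0.08]
m_scene.png scale 1.5625
```

View pics/m_scene.png

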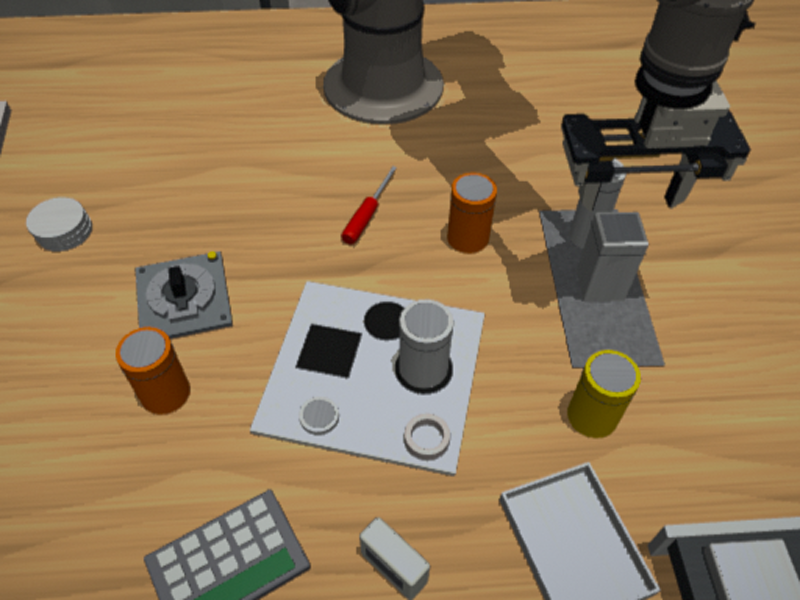

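```bash
python3 -m jog '{"xyz":[[-0.06,0.12,-0.2],[0,0,-0.7],[0,0,-0.6],[0,0,-0.2],[0,0,0]],"angular":[[-0.02,0.04,0.08],[0,0,0],[0,0,0],[0,0,0],[0,0,0]]}'
python3 -c "
from h import *
st([477.5,274.8,89],-1.571)"
```

```text
time: 53.05
tool_pos: [478.6, 274.3, 131.3]
tcp_rot: [-3.141, 0.0, -1.572]
contact_force: [-0.1, -0.4, 0.2]
grip_width: 92.2
t 53.05 pos [478.6 274.3 131.3] rot [-3.141  0.    -1.572] F [-0.1 -0.4  0.2] w 92.2
 units xyz [-0.06  0.02 -2.12] ang [-0.    0.    0.01]
```

```bash
python3 -m jog '{"xyz":[[-0.06,0.02,-0.4],[0,0,-0.8],[0,0,-0.5],[0,0,-0.3],[0,0,0]],"angular":[[0,0,0],[0,0,0],[0,0,0],[0,0,0],[0,0,0]]}'
python3 -m jog '{"xyz":[[0,0,0],[0,0,0],[0,0,0],[0,0,0],[0,0,0],[0,0,0]],"angular":[[0,0,0],[0,0,0],[0,0,0],[0,0,0],[0,0,0],[0,0,0]]}' 1
python3 -c "
from h import *
st([569.6,-100.8,101],-.281)"
```

```text
time: 53.55
tool_pos: [478.0, 275.2, 90.2]
tcp_rot: [-3.139, 0.001, -1.571]
contact_force: [0.1, 0.4, -1.2]
grip_width: 91.8
time: 54.15
tool_pos: [478.9, 275.6, 91.9]
tcp_rot: [-3.136, 0.002, -1.571]
contact_force: [-0.0, 0.3, -1.7]
grip_width: 58.0
t 54.15 pos [478.9 275.6  91.9] rot [-3.136e+00  2.000e-03 -1.571e+00] F [-0.   0.3 -1.7] w 58.0
 units xyz [  4.53 -18.82   0.46] ang [-0.05  0.03 12.32]
```

```bash
python3 -m jog '{"xyz":[[0,0,0.3],[0,0,0.7],[0,0,1],[0,0,1],[0,0,1],[0,0,1],[0,0,1],[0,0,0.8],[0,0,0.4],[0,0,0]],"angular":[[-0.05,0,0],[0,0,0],[0,0,0],[0,0,0],[0,0,0],[0,0,0],[0,0,0],[0,0,0],[0,0,0],[0,0,0]]}'
python3 -m jog '{"xyz":[[0.1,-0.4,0],[0.2,-0.8,0],[0.23,-0.94,0],[0.23,-0.94,0],[0.23,-0.94,0],[0.23,-0.94,0],[0.23,-0.94,0],[0.23,-0.94,0],[0.23,-0.94,0],[0.23,-0.94,0]],"angular":[[0,0,0.4],[0,0,0.6],[0,0,0.65],[0,0,0.65],[0,0,0.65],[0,0,0.65],[0,0,0.65],[0,0,0.65],[0,0,0.65],[0,0,0.65]]}'
python3 -c "
from h import *
st([569.8,-100.4,103],-.281)"
```

```text
time: 55.15
tool_pos: [476.1, 274.6, 242.4]
tcp_rot: [-3.141, -0.008, -1.572]
contact_force: [-0.3, -0.7, -2.3]
grip_width: 58.4
time: 56.15
tool_pos: [514.4, 95.1, 232.1]
tcp_rot: [3.125, -0.004, -0.892]
contact_force: [0.2, 0.9, -2.5]
grip_width: 58.4
t 56.15 pos [514.4  95.1 232.1] rot [ 3.125 -0.004 -0.892] F [ 0.2  0.9 -2.5] w 58.4
 units xyz [ 2.77 -9.77 -6.46] ang [ 0.15 -0.06  5.84]
```

```bash
python3 -m jog '{"xyz":[[0.27,-0.95,0.05],[0.27,-0.95,0.05],[0.27,-0.95,0.05],[0.27,-0.95,0.05],[0.27,-0.95,0.05],[0.27,-0.95,0],[0.27,-0.95,0],[0.27,-0.95,0],[0.27,-0.95,0],[0.2,-0.6,0]],"angular":[[0.15,-0.06,0.6],[0,0,0.6],[0,0,0.6],[0,0,0.6],[0,0,0.6],[0,0,0.6],[0,0,0.6],[0,0,0.6],[0,0,0.5],[0,0,0.3]]}'
python3 -c "
from h import *
st([569.8,-100.4,103],-.281)"
```

```text
time: 57.15
tool_pos: [563.1, -96.1, 225.3]
tcp_rot: [3.132, 0.023, -0.281]
contact_force: [-0.4, -0.9, -2.0]
grip_width: 58.5
t 57.15 pos [563.1 -96.1 225.3] rot [ 3.132  0.023 -0.281] F [-0.4 -0.9 -2. ] w 58.5
 units xyz [ 0.34 -0.21 -6.12] ang [ 0.03 -0.23 -0.  ]
```

```bash
python3 -m jog '{"xyz":[[0.3,-0.1,0],[0,0,-0.5],[0,0,-1],[0,0,-1],[0,0,-1],[0,0,-0.6],[0,0,-0.3],[0,0,0]],"angular":[[0.03,-0.23,0],[0,0,0],[0,0,0],[0,0,0],[0,0,0],[0,0,0],[0,0,0],[0,0,0]]}'
python3 -c "
from h import *
st([569.8,-100.4,103],-.281)"
```

```text
time: 57.95
tool_pos: [565.1, -93.6, 126.4]
tcp_rot: [-3.139, 0.009, -0.285]
contact_force: [0.0, 0.4, -2.6]
grip_width: 58.1
t 57.95 pos [565.1 -93.6 126.4] rot [-3.139  0.009 -0.285] F [ 0.   0.4 -2.6] w 58.1
 units xyz [ 0.23 -0.34 -1.17] ang [-0.05 -0.07  0.04]
```

```bash
python3 -m jog '{"xyz":[[0.23,-0.34,0],[0,0,-0.3],[0,0,-0.4],[0,0,-0.1],[0,0,0]],"angular":[[-0.05,-0.07,0.04],[0,0,0],[0,0,0],[0,0,0],[0,0,0]]}'
python3 -c "
from h import *
st([569.8,-100.4,103],-.281)"
```

```text
time: 58.45
tool_pos: [571.1, -100.8, 110.7]
tcp_rot: [3.141, -0.004, -0.281]
contact_force: [-0.0, -0.6, -2.0]
grip_width: 58.2
t 58.45 pos [ 571.1 -100.8  110.7] rot [ 3.141 -0.004 -0.281] F [-0.  -0.6 -2. ] w 58.2
 units xyz [-0.06  0.02 -0.38] ang [0.01 0.04 0.  ]
```

```bash
python3 -m jog '{"xyz":[[-0.08,0.02,-0.2],[0,0,-0.1],[0,0,0]],"angular":[[0,0.04,0],[0,0,0],[0,0,0]]}'
python3 -m jog '{"xyz":[[0,0,-0.07]],"angular":[[0,0,0]]}'
python3 -m jog '{"xyz":[[0,0,-0.06]],"angular":[[0,0,0]]}'
```

```text
time: 58.75
tool_pos: [569.5, -100.4, 104.5]
tcp_rot: [3.14, -0.0, -0.281]
contact_force: [-0.2, -0.6, -2.4]
grip_width: 58.3
time: 58.85
tool_pos: [569.6, -100.5, 103.3]
tcp_rot: [3.14, -0.001, -0.281]
contact_force: [-0.3, -0.1, -1.9]
grip_width: 58.1
time: 58.95
tool_pos: [569.6, -100.8, 102.8]
tcp_rot: [3.139, -0.001, -0.281]
contact_force: [-4.8, -1.1, 11.5]
grip_width: 58.3
```

```bash
python3 -m jog '{"xyz":[[0,0,0.02],[0,0,0],[0,0,0],[0,0,0],[0,0,0],[0,0,0.3],[0,0,0.9],[0,0,1],[0,0,1],[0,0,0.9]],"angular":[[0,0,0],[0,0,0],[0,0,0],[0,0,0],[0,0,0],[0,0,0],[0,0,0],[0,0,0],[0,0,0],[0,0,0]]}' -1
python3 -m jog '{"xyz":[[-0.2,0.4,0.1],[-0.45,0.95,0.1],[-0.45,0.95,0.1],[-0.45,0.95,0.1],[-0.45,0.95,0],[-0.45,0.95,0],[-0.45,0.95,0],[-0.45,0.95,0],[-0.45,0.95,0],[-0.45,0.95,0]],"angular":[[0,0,-0.5],[0,0,-0.65],[0,0,-0.65],[0,0,-0.65],[0,0,-0.65],[0,0,-0.65],[0,0,-0.65],[0,0,-0.65],[0,0,-0.65],[0,0,-0.65]]}'
python3 -m jog '{"xyz":[[-0.45,0.95,0],[-0.45,0.95,0],[-0.45,0.95,0],[-0.45,0.95,0],[-0.45,0.95,0],[-0.45,0.95,0],[-0.45,0.95,0],[-0.45,0.95,0],[-0.4,0.8,0],[-0.1,0.2,0]],"angular":[[0,0,-0.65],[0,0,-0.65],[0,0,-0.65],[0,0,-0.65],[0,0,-0.65],[0,0,-0.65],[0,0,-0.65],[0,0,-0.65],[0,0,-0.5],[0,0,-0.2]]}'
python3 -c "
from h import *
st([387.5,278.2,105],-1.571)"
```

```text
time: 59.95
tool_pos: [568.8, -100.3, 187.5]
tcp_rot: [3.14, 0.002, -0.281]
contact_force: [-0.0, 0.5, 0.2]
grip_width: 91.8
time: 60.95
tool_pos: [483.4, 81.9, 204.4]
tcp_rot: [-3.14, -0.01, -0.977]
contact_force: [0.1, 0.4, -0.9]
grip_width: 91.8
time: 61.95
tool_pos: [397.0, 262.8, 209.8]
tcp_rot: [-3.134, -0.009, -1.621]
contact_force: [-0.1, -0.4, -0.0]
grip_width: 91.8
t 61.95 pos [397.  262.8 209.8] rot [-3.134 -0.009 -1.621] F [-0.1 -0.4 -0. ] w 91.8
 units xyz [-0.47  0.77 -5.24] ang [0.09 0.07 0.48]
```

```bash
python3 -m jog '{"xyz":[[-0.4,0.7,0],[0,0,-0.4],[0,0,-0.9],[0,0,-0.6],[0,0,-0.2],[0,0,0]],"angular":[[0.09,0.07,0.48],[0,0,0],[0,0,0],[0,0,0],[0,0,0],[0,0,0]]}'
python3 -c "
from h import *
st([387.5,278.2,105],-1.571)
save('scene','n_scene.png')"
```

```text
time: 62.55
tool_pos: [388.0, 278.3, 166.5]
tcp_rot: [-3.14, 0.002, -1.561]
contact_force: [0.4, 0.4, -1.0]
grip_width: 91.9
t 62.55 pos [388.  278.3 166.5] rot [-3.140e+00  2.000e-03 -1.561e+00] F [ 0.4  0.4 -1. ] w 91.9
 units xyz [-0.03 -0.   -3.07] ang [-0.02  0.01 -0.1 ]
n_scene.png scale 1.5625
```

View pics/n_scene.png

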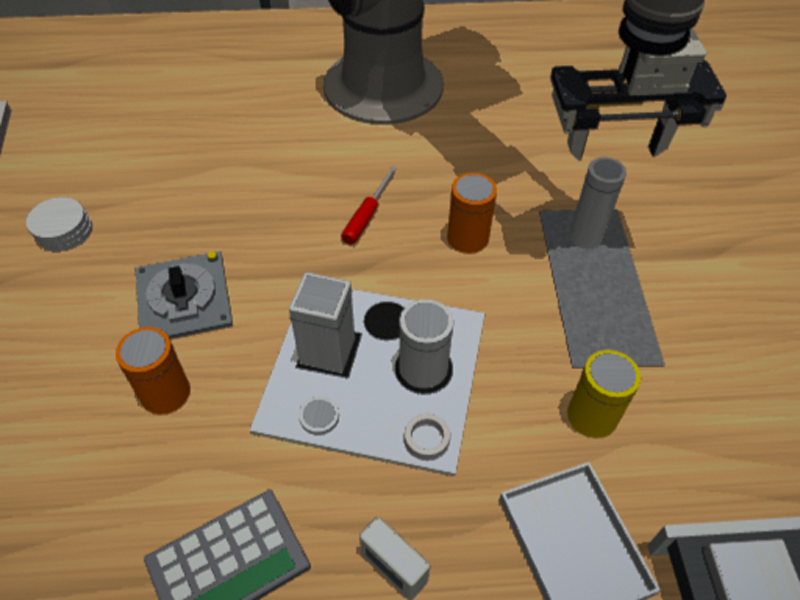

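Square and wide tins look as at the start (tops at (323,298), (427,320)). Now the slim tin.

```bash
python3 -m jog '{"xyz":[[-0.03,0,-0.4],[0,0,-0.9],[0,0,-0.8],[0,0,-0.5],[0,0,-0.2],[0,0,0]],"angular":[[-0.02,0,-0.1],[0,0,0],[0,0,0],[0,0,0],[0,0,0],[0,0,0]]}'
python3 -c "
from h import *
st([387.5,278.2,105],-1.571)"
```

```text
time: 63.2
tool_pos: [389.3, 278.6, 110.0]
tcp_rot: [-3.135, 0.002, -1.574]
contact_force: [-0.8, 0.3, -0.4]
grip_width: 91.7
t 63.2 pos [389.3 278.6 110. ] rot [-3.135e+00  2.000e-03 -1.574e+00] F [-0.8  0.3 -0.4] w 91.7
 units xyz [-0.09 -0.02 -0.25] ang [-0.02  0.06  0.03]
```

```bash
python3 -m jog '{"xyz":[[-0.1,0,-0.2],[0,0,0]],"angular":[[-0.02,0.06,0.03],[0,0,0]]}'
python3 -m jog '{"xyz":[[0,0,0],[0,0,0],[0,0,0],[0,0,0],[0,0,0],[0,0,0],[0,0,0],[0,0,0]],"angular":[[0,0,0],[0,0,0],[0,0,0],[0,0,0],[0,0,0],[0,0,0],[0,0,0],[0,0,0]]}' 1
python3 -c "
from h import *
st([529,-23.5,115],-1.852)"
```

```text
time: 63.4
tool_pos: [387.7, 278.9, 106.5]
tcp_rot: [-3.14, 0.0, -1.571]
contact_force: [0.7, -0.5, 0.5]
grip_width: 91.6
time: 64.2
tool_pos: [388.5, 279.3, 107.8]
tcp_rot: [-3.138, 0.002, -1.571]
contact_force: [0.1, -0.2, 0.1]
grip_width: 49.6
t 64.2 pos [388.5 279.3 107.8] rot [-3.138e+00  2.000e-03 -1.571e+00] F [ 0.1 -0.2  0.1] w 49.6
 units xyz [  7.03 -15.14   0.36] ang [-0.01  0.04 -2.69]
```

```bash
python3 -m jog '{"xyz":[[0,0,0.3],[0,0,0.7],[0,0,1],[0,0,1],[0,0,1],[0,0,1],[0,0,1],[0,0,0.9],[0,0,0.5],[0,0,0]],"angular":[[0,0.04,0],[0,0,0],[0,0,0],[0,0,0],[0,0,0],[0,0,0],[0,0,0],[0,0,0],[0,0,0],[0,0,0]]}'
python3 -m jog '{"xyz":[[0.2,-0.4,0],[0.4,-0.8,0],[0.45,-0.92,0],[0.45,-0.92,0],[0.45,-0.92,0],[0.45,-0.92,0],[0.45,-0.92,0],[0.45,-0.92,0],[0.45,-0.92,0],[0.45,-0.92,0]],"angular":[[0,0,-0.2],[0,0,-0.2],[0,0,-0.2],[0,0,-0.2],[0,0,-0.2],[0,0,-0.2],[0,0,-0.2],[0,0,-0.2],[0,0,-0.2],[0,0,-0.2]]}'
python3 -c "
from h import *
st([530.3,-24,119],-1.852)"
```

```text
time: 65.2
tool_pos: [385.5, 277.7, 262.3]
tcp_rot: [3.134, -0.001, -1.571]
contact_force: [0.5, 0.7, -2.2]
grip_width: 49.3
time: 66.2
tool_pos: [467.3, 95.5, 251.1]
tcp_rot: [3.114, -0.009, -1.794]
contact_force: [0.5, -0.3, -0.9]
grip_width: 49.2
t 66.2 pos [467.3  95.5 251.1] rot [ 3.114 -0.009 -1.794] F [ 0.5 -0.3 -0.9] w 49.2
 units xyz [ 3.15 -5.97 -6.61] ang [ 0.02 -0.27 -0.55]
```

```bash
python3 -m jog '{"xyz":[[0.48,-0.92,0.1],[0.48,-0.92,0.1],[0.48,-0.92,0],[0.48,-0.92,0],[0.48,-0.92,0],[0.4,-0.8,0],[0.1,-0.3,0],[0,0,0]],"angular":[[0,-0.27,-0.3],[0,0,-0.2],[0,0,0],[0,0,0],[0,0,0],[0,0,0],[0,0,0],[0,0,0]]}'
python3 -c "
from h import *
st([530.3,-24,119],-1.852)"
```

```text
time: 67.0
tool_pos: [523.2, -30.5, 244.6]
tcp_rot: [3.124, -0.008, -1.862]
contact_force: [0.0, 0.5, -1.9]
grip_width: 49.6
t 67.0 pos [523.2 -30.5 244.6] rot [ 3.124 -0.008 -1.862] F [ 0.   0.5 -1.9] w 49.6
 units xyz [ 0.35  0.32 -6.28] ang [ 0.02 -0.18  0.1 ]
```

```bash
python3 -m jog '{"xyz":[[0.35,0.32,0],[0,0,0],[0,0,-0.5],[0,0,-0.9],[0,0,-0.7],[0,0,-0.2],[0,0,0]],"angular":[[0.02,-0.18,0.1],[0,0,0],[0,0,0],[0,0,0],[0,0,0],[0,0,0],[0,0,0]]}'
python3 -c "
from h import *
st([530.3,-24,119],-1.852)"
```

```text
time: 67.7
tool_pos: [528.4, -19.2, 194.9]
tcp_rot: [3.141, 0.001, -1.847]
contact_force: [0.1, -0.6, -1.8]
grip_width: 49.4
t 67.7 pos [528.4 -19.2 194.9] rot [ 3.141e+00  1.000e-03 -1.847e+00] F [ 0.1 -0.6 -1.8] w 49.4
 units xyz [ 0.09 -0.24 -3.8 ] ang [-0.01 -0.01 -0.05]
```

```bash
python3 -m jog '{"xyz":[[0.09,-0.24,-0.2],[0,0,-0.8],[0,0,-1],[0,0,-0.7],[0,0,-0.2],[0,0,0]],"angular":[[0,0,-0.05],[0,0,0],[0,0,0],[0,0,0],[0,0,0],[0,0,0]]}'
python3 -c "
from h import *
st([530.3,-24,119],-1.852)"
```

```text
time: 68.3
tool_pos: [533.1, -25.4, 138.0]
tcp_rot: [-3.134, 0.001, -1.852]
contact_force: [0.4, -0.3, -2.0]
grip_width: 49.0
t 68.3 pos [533.1 -25.4 138. ] rot [-3.134e+00  1.000e-03 -1.852e+00] F [ 0.4 -0.3 -2. ] w 49.0
 units xyz [-0.14  0.07 -0.95] ang [0.01 0.07 0.  ]
```

```bash
python3 -m jog '{"xyz":[[-0.16,0.07,-0.2],[0,0,-0.4],[0,0,-0.1],[0,0,0]],"angular":[[0,0.07,0],[0,0,0],[0,0,0],[0,0,0]]}'
python3 -c "
from h import *
st([530.3,-24,119],-1.852)"
```

```text
time: 68.7
tool_pos: [531.0, -24.3, 125.1]
tcp_rot: [-3.138, -0.0, -1.852]
contact_force: [0.3, 0.3, -1.9]
grip_width: 49.5
t 68.7 pos [531.  -24.3 125.1] rot [-3.138 -0.    -1.852] F [ 0.3  0.3 -1.9] w 49.5
 units xyz [-0.04  0.02 -0.31] ang [0.01 0.03 0.  ]
```

```bash
python3 -m jog '{"xyz":[[-0.06,0.02,-0.2],[0,0,-0.04],[0,0,0]],"angular":[[0,0.03,0],[0,0,0],[0,0,0]]}'
python3 -m jog '{"xyz":[[0,0,-0.06]],"angular":[[0,0,0]]}'
python3 -m jog '{"xyz":[[0,0,-0.06]],"angular":[[0,0,0]]}'
```

```text
time: 69.0
tool_pos: [530.0, -23.9, 120.3]
tcp_rot: [-3.14, -0.001, -1.852]
contact_force: [0.2, 0.2, -2.6]
grip_width: 49.3
time: 69.1
tool_pos: [530.2, -23.9, 119.3]
tcp_rot: [-3.14, -0.001, -1.852]
contact_force: [0.3, 0.3, -1.9]
grip_width: 49.1
time: 69.2
tool_pos: [530.7, -24.1, 118.8]
tcp_rot: [-3.138, -0.001, -1.852]
contact_force: [-2.3, 0.0, 8.3]
grip_width: 49.1
```

Contact; release, rise, back off toward the robot and check.

```bash
python3 -m jog '{"xyz":[[0,0,0.02],[0,0,0],[0,0,0],[0,0,0],[0,0,0],[0,0,0],[0,0,0.3],[0,0,0.9],[0,0,1],[0,0,1]],"angular":[[0,0,0],[0,0,0],[0,0,0],[0,0,0],[0,0,0],[0,0,0],[0,0,0],[0,0,0],[0,0,0],[0,0,0]]}' -1
python3 -m jog '{"xyz":[[0,0,0.5],[-0.2,-0.6,0.3],[-0.4,-0.9,0],[-0.4,-0.9,0],[-0.4,-0.9,0],[-0.4,-0.9,0],[-0.4,-0.9,0],[-0.4,-0.9,0],[-0.4,-0.9,0],[-0.4,-0.9,0]],"angular":[[0,0,0],[0,0,0],[0,0,0],[0,0,0],[0,0,0],[0,0,0],[0,0,0],[0,0,0],[0,0,0],[0,0,0]]}'
python3 -m jog '{"xyz":[[-0.2,-0.9,0.2],[-0.1,-0.9,0.2],[0,-0.9,0.2],[0,-0.9,0.2],[0,-0.6,0],[0,-0.2,0],[0,0,0]],"angular":[[0,0,0],[0,0,0],[0,0,0],[0,0,0],[0,0,0],[0,0,0],[0,0,0]]}'
python3 - <<'E'
from h import *
t=capture('top');s=capture('scene');cv2.imwrite('pics/raw_top3.png',t[:,:,::-1]);cv2.imwrite('pics/raw_scene3.png',s[:,:,::-1])
for nm,im,b in(("tb3",t,(205,90,340,220)),("sb3",s,(150,140,320,310))):
    c=im[b[1]:b[3],b[0]:b[2],::-1];k=min(800/c.shape[1],600/c.shape[0]);cv2.imwrite(f"pics/{nm}.png",cv2.resize(c,None,fx=k,fy=k,interpolation=cv2.INTER_CUBIC))
cv2.imwrite('pics/s3.png',cv2.resize(s[:,:,::-1],(800,600)))
E
```

```text
time: 70.2
tool_pos: [529.3, -23.9, 184.0]
tcp_rot: [3.14, -0.002, -1.852]
contact_force: [-0.2, -0.1, 0.5]
grip_width: 92.0
time: 71.2
tool_pos: [455.5, -188.6, 201.1]
tcp_rot: [3.14, -0.002, -1.849]
contact_force: [0.3, -0.6, 1.0]
grip_width: 92.0
time: 71.9
tool_pos: [442.3, -284.8, 214.1]
tcp_rot: [3.131, -0.001, -1.855]
contact_force: [0.1, 0.2, 0.1]
grip_width: 92.0
```

View pics/tb3.png

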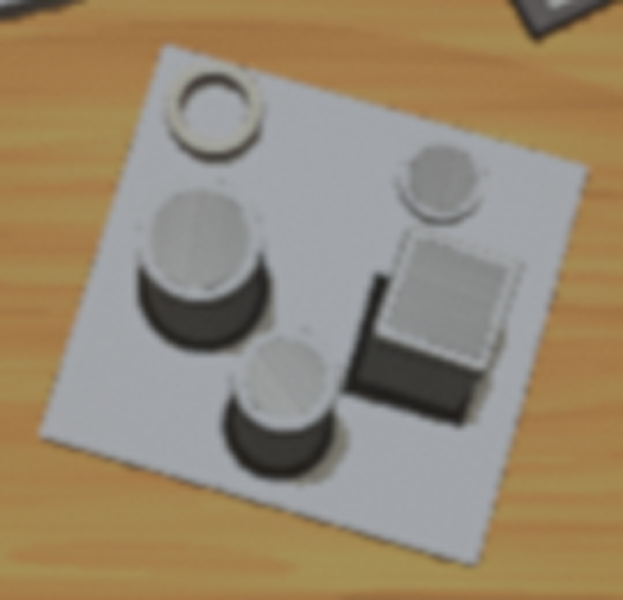

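View pics/sb3.png

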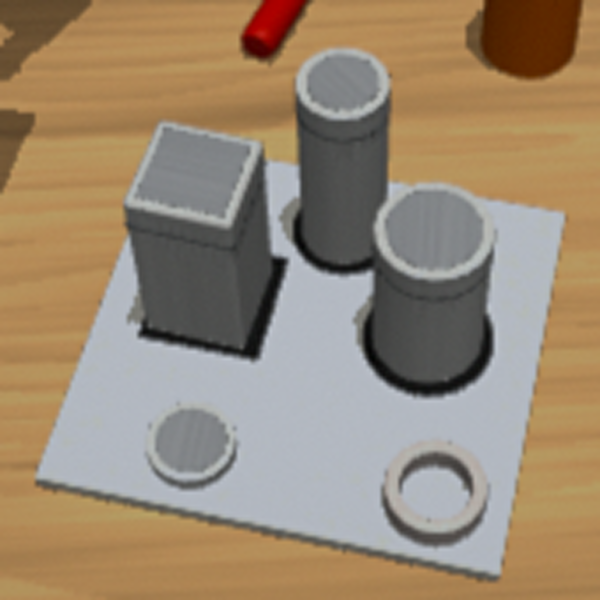

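View pics/s3.png

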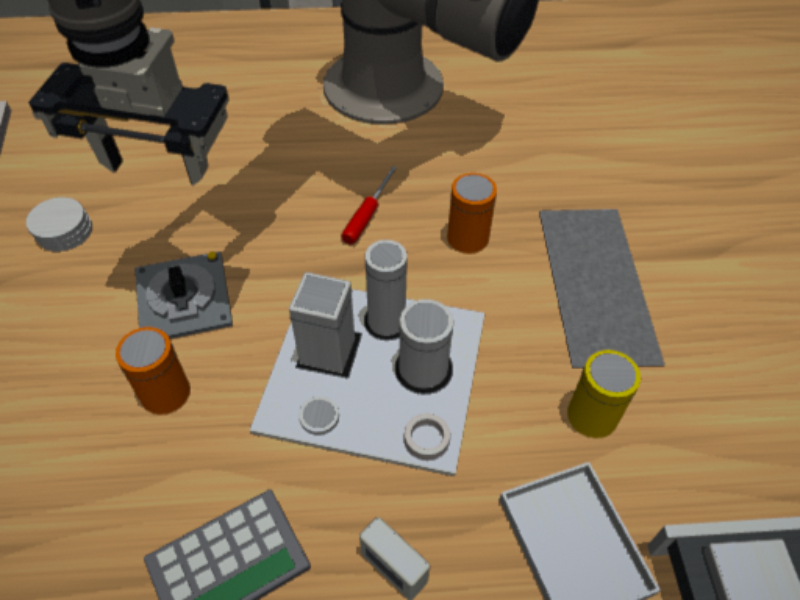

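```bash
python3 -c "
from plant import bot
print(bot.close_job())"
```

```text
the job is handed in; nothing more can be done
None
```

The job is handed in, at about 72 s on the robot's clock. It reports no verdict, so what follows is my own checks.

I moved the slim, square and wide tins onto the felt mat. I then took the gauge by its grip, turned it about 11° and lowered it into the keyed seat, and put each tin back on its own pad.

- **Gauge:** it stopped on the pocket floor at the expected height (TCP 29 mm), and the scene picture taken after I let go shows the lug in the slot.
- **Tins:** all three stand upright on their pads. In the final top view their tops are within about 1.5 mm of where they started, so this check assumes the tins were centred on their pads at the start.
- **Robot:** the gripper is open, about 210 mm above the bench, and touching nothing.
- **Disagreement between cameras:** the two views differed by about 3–4 mm. I settled it with the tool positions measured when gripping the tins.
- **Force spike:** setting the slim tin on the mat gave a brief wrist reading of 49 N (limit 120 N). The later readings I saw stayed below 20 N.

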